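# Reload the soldering nest and lock its keeper bar

## Task

Swing the keeper bar (red knob) right out of the way of the nest, take the finished orange-capped housings out and lay them flat, right way up, side by side in the black tray, and press each new white housing on the table flat and square, fully home, into a pocket of its own. Only when all that is done, swing the keeper bar fully closed over them, and then swing the yellow-knobbed hook fully closed over the bar's tip; leave the other things on the bench where they are.

Things in the scene. Friction and masses are not known exactly. Their poses are not given: they have to be found in the camera images.
- nest: Fixed blue soldering nest, 110 (x) x 250 (y) mm, 22 mm high, with three pockets in a row along its y. Origin: centre of its underside, on the table. x and y along its sides, z up. Where it stands and its yaw vary
- pocket0 (a point): Centre of the floor of the nest's pocket 0 (70 mm to the nest's -y side), axes as the nest's. Floor 8 mm above the table; pocket 75 (x) x 61 (y) mm, 14 mm deep: a housing goes in with its 70 mm side along the nest's x, 2.5 mm free all round; its flange then stands 2 mm, its boss 22 mm above the nest's top
- pocket1 (a point): Centre of the floor of the nest's pocket 1 (the middle one), axes as the nest's. Floor 8 mm above the table; pocket 75 (x) x 61 (y) mm, 14 mm deep: a housing goes in with its 70 mm side along the nest's x, 2.5 mm free all round; its flange then stands 2 mm, its boss 22 mm above the nest's top
- pocket2 (a point): Centre of the floor of the nest's pocket 2 (70 mm to the nest's +y side), axes as the nest's. Floor 8 mm above the table; pocket 75 (x) x 61 (y) mm, 14 mm deep: a housing goes in with its 70 mm side along the nest's x, 2.5 mm free all round; its flange then stands 2 mm, its boss 22 mm above the nest's top
- bar (a joint): Keeper bar: aluminium strip 22 mm wide, 285 mm long, 8 mm thick, swinging level about an upright pin at the nest's +y end, underside 47 mm above the table (3 mm over seated housings). 0 = closed at its stop, lying along the nest's y over all pockets; grows as its free end swings to the nest's +x, to 1.75 rad fully open. Stays where left; needs under 1.5 N at the knob
- bar_knob (a point): Middle of the red round upright knob on the keeper bar (20 mm diameter, 34 mm tall, from 55 to 89 mm above the table; this point at 74 mm), 140 mm from the hinge
- bar_hinge (a point): The keeper bar's upright hinge axis, at the height of the bar's underside, 47 mm above the table; the joint turns about +z
- hook (a joint): Steel hook lever 68 mm long, 6 mm thick, swinging level about an upright pin at the nest's -y end, underside 57 mm above the table. 0 = closed at its stop, pointing along the nest's +x across the closed bar's tip; grows as it swings out to the nest's -y, to 1.6 rad fully open. Stays where left; needs about 1 to 3 N at the knob. It never touches the bar itself
- hook_knob (a point): Middle of the yellow round upright knob on the hook (20 mm diameter, 34 mm tall, from 63 to 97 mm above the table; this point at 82 mm), 45 mm from the hinge
- hook_hinge (a point): The hook's upright hinge axis, 57 mm above the table; the joint turns about -z (clockwise from above as it opens)
- new0: New white socket housing with a white boss, at the start flat on the table at the robot's right (may be absent): 70 x 56 mm flange, 16 mm thick, with a 34 (x) x 30 (y) mm boss 20 mm tall in its middle, 36 mm tall in all; about 0.12 kg. Origin: centre of the underside; x along the 70 mm side, z up through the boss. The same shape after a half turn
- new1: New white socket housing with a white boss, at the start flat on the table at the robot's right (may be absent): 70 x 56 mm flange, 16 mm thick, with a 34 (x) x 30 (y) mm boss 20 mm tall in its middle, 36 mm tall in all; about 0.12 kg. Origin: centre of the underside; x along the 70 mm side, z up through the boss. The same shape after a half turn
- new2: New white socket housing with a white boss, at the start flat on the table at the robot's right (may be absent): 70 x 56 mm flange, 16 mm thick, with a 34 (x) x 30 (y) mm boss 20 mm tall in its middle, 36 mm tall in all; about 0.12 kg. Origin: centre of the underside; x along the 70 mm side, z up through the boss. The same shape after a half turn
- done0: Finished socket housing: white with an orange cap on its boss, at the start in a pocket of the nest (two or three of these are present): 70 x 56 mm flange, 16 mm thick, with a 34 (x) x 30 (y) mm boss 20 mm tall in its middle, 36 mm tall in all; about 0.12 kg. Origin: centre of the underside; x along the 70 mm side, z up through the boss. The same shape after a half turn
- done1: Finished socket housing: white with an orange cap on its boss, at the start in a pocket of the nest (two or three of these are present): 70 x 56 mm flange, 16 mm thick, with a 34 (x) x 30 (y) mm boss 20 mm tall in its middle, 36 mm tall in all; about 0.12 kg. Origin: centre of the underside; x along the 70 mm side, z up through the boss. The same shape after a half turn
- done2: Finished socket housing: white with an orange cap on its boss, at the start in a pocket of the nest (two or three of these are present): 70 x 56 mm flange, 16 mm thick, with a 34 (x) x 30 (y) mm boss 20 mm tall in its middle, 36 mm tall in all; about 0.12 kg. Origin: centre of the underside; x along the 70 mm side, z up through the boss. The same shape after a half turn
- tray: Fixed black open tray at the robot's left, 150 (x) x 210 (y) mm outside, walls 4 mm thick and 25 mm high, floor 4 mm above the table. Origin: centre of its underside
- spool: White solder spool, 54 mm diameter, 40 mm tall, upright; origin under its centre. Leave alone
- screwdriver: Screwdriver with orange handle, about 200 mm long, lying beyond the nest; leave alone
- pliers: Blue-handled pliers, about 150 mm long, lying flat; origin under the pivot. Leave alone
- tip_tin: Brass tip-cleaner tin, 64 mm diameter, 32 mm tall; leave alone
- flux: White flux bottle with red cap, 44 mm diameter, 100 mm tall; leave alone
Mind the look-alikes: they are no part of the job. What is shaped like the done0 but turquoise is not meant. What is shaped like the done1 but purple is not meant.

How it is judged:
On the way, in this order (a step that is already met when the one before it is completed fails the run):
1. the keeper bar has been swung clear of the pockets (beyond 1.0 rad) (value of joint bar above 1 rad), for 0.2 s.
2. with bar and hook still open, the finished housings lie in the tray and every new housing is seated in a pocket (((horizontal distance between new0 and pocket0 below 0.0045 m and z of new0 in the frame of pocket0 below 0.0025 m) or (horizontal distance between new0 and pocket1 below 0.0045 m and z of new0 in the frame of pocket1 below 0.0025 m) or (horizontal distance between new0 and pocket2 below 0.0045 m and z of new0 in the frame of pocket2 below 0.0025 m)) and angle between the x axis of each of new0, new1, new2 and the x axis of nest, either way round below 0.09 rad and angle between each of new0, new1, new2's own z axis and vertical below 0.05 rad and ((horizontal distance between new1 and pocket0 below 0.0045 m and z of new1 in the frame of pocket0 below 0.0025 m) or (horizontal distance between new1 and pocket1 below 0.0045 m and z of new1 in the frame of pocket1 below 0.0025 m) or (horizontal distance between new1 and pocket2 below 0.0045 m and z of new1 in the frame of pocket2 below 0.0025 m)) and ((horizontal distance between new2 and pocket0 below 0.0045 m and z of new2 in the frame of pocket0 below 0.0025 m) or (horizontal distance between new2 and pocket1 below 0.0045 m and z of new2 in the frame of pocket1 below 0.0025 m) or (horizontal distance between new2 and pocket2 below 0.0045 m and z of new2 in the frame of pocket2 below 0.0025 m)) and x of done0 in the frame of tray between -0.06 and 0.06 m and y of done0 in the frame of tray between -0.09 and 0.09 m and z of each of done0, done1, done2 in the frame of tray below 0.008 m and angle between each of done0, done1, done2's own z axis and vertical below 0.06 rad and x of done1 in the frame of tray between -0.06 and 0.06 m and y of done1 in the frame of tray between -0.09 and 0.09 m and x of done2 in the frame of tray between -0.06 and 0.06 m and y of done2 in the frame of tray between -0.09 and 0.09 m and value of joint bar above 0.6 rad and value of joint hook above 0.3 rad), for 0.2 s.
3. the keeper bar is closed (under 0.06 rad), the hook not yet (value of joint bar below 0.06 rad and value of joint hook above 0.3 rad), for 0.2 s.
4. the hook is closed over the bar's tip (under 0.1 rad) (value of joint bar below 0.06 rad and value of joint hook below 0.1 rad), for 0.2 s.
At the end, for the whole second after the job is handed in: New housings seated in pockets (centre within 4.5 mm, underside within 2.5 mm of the floor, square within 0.09 rad, level); finished ones flat in the tray (within 60 / 90 mm of its centre in x / y); bar within 0.06 rad and hook within 0.1 rad of closed; all at rest (all of step 4 and ((horizontal distance between new0 and pocket0 below 0.0045 m and z of new0 in the frame of pocket0 below 0.0025 m) or (horizontal distance between new0 and pocket1 below 0.0045 m and z of new0 in the frame of pocket1 below 0.0025 m) or (horizontal distance between new0 and pocket2 below 0.0045 m and z of new0 in the frame of pocket2 below 0.0025 m)) and angle between the x axis of each of new0, new1, new2 and the x axis of nest, either way round below 0.09 rad and angle between each of new0, new1, new2's own z axis and vertical below 0.05 rad and ((horizontal distance between new1 and pocket0 below 0.0045 m and z of new1 in the frame of pocket0 below 0.0025 m) or (horizontal distance between new1 and pocket1 below 0.0045 m and z of new1 in the frame of pocket1 below 0.0025 m) or (horizontal distance between new1 and pocket2 below 0.0045 m and z of new1 in the frame of pocket2 below 0.0025 m)) and ((horizontal distance between new2 and pocket0 below 0.0045 m and z of new2 in the frame of pocket0 below 0.0025 m) or (horizontal distance between new2 and pocket1 below 0.0045 m and z of new2 in the frame of pocket1 below 0.0025 m) or (horizontal distance between new2 and pocket2 below 0.0045 m and z of new2 in the frame of pocket2 below 0.0025 m)) and x of done0 in the frame of tray between -0.06 and 0.06 m and y of done0 in the frame of tray between -0.09 and 0.09 m and z of each of done0, done1, done2 in the frame of tray below 0.008 m and angle between each of done0, done1, done2's own z axis and vertical below 0.06 rad and x of done1 in the frame of tray between -0.06 and 0.06 m and y of done1 in the frame of tray between -0.09 and 0.09 m and x of done2 in the frame of tray between -0.06 and 0.06 m and y of done2 in the frame of tray between -0.09 and 0.09 m and linear speed of each of new0, new1, new2, done0, done1, done2 below 0.02 m/s); the robot touches nothing.
It fails at once if a tool or other thing on the bench is shifted by more than 4 cm (distance of any of spool, screwdriver, pliers, tip_tin, flux from where it was at the start of the episode above 0.04 m).
Of done0, done1, done2 only 2 to 3 are there at a start; the rules pass over those that are not, and their reading is None.
Of new0, new1, new2 only 2 to 3 are there at a start; the rules pass over those that are not, and their reading is None.
At some moment in a run one of new0, new1, new2, done0, done1, done2 may be knocked a few centimetres aside while the robot is not near it.
Once in a run the grip may slacken for a moment while it holds something.
It also fails if it takes over 210 s, if anything falls off the work surface, if the arm or the gripper's body presses on something with over 40 N, if the wrist force passes 120 N, or if a joint passes its speed limit or range.

## Robot

A 6-joint arm with a two-finger parallel gripper is mounted at the origin on the work surface. World frame = base frame: x ahead of the robot, y to its left, z up, the work surface at z = 0. Lengths are in m, angles in rad, forces in N, time in s.
With the tool pointing down it reaches from about 0.325 to 0.9 m from the base axis. Payload 6.1 kg.
Tool frame: the origin (TCP) lies midway between the tips of the shut fingers; the grasp point (between the pads) lies 19 mm behind it (env.hold_point_z is the z of the grasp point in the tool frame, in m); z points along the fingers, y is the direction in which the jaws open and shut (so a half turn about z gives the same grasp; the last joint's range is limited). The gripper opens to 85 mm and grips with 20 to 120 N. Pads are 22 mm wide; open, the fingers measure 114 mm over their backs; the gripper's body (76 mm by 85 mm) begins 54 mm behind the grasp point. The pads swing forward as they close: fully open they stand 13 mm farther back than shut.
Start: joints at [1.179, 0.22, 1.526, -0, 1.395, -0.126], TCP at [0.164, 0.603, 0.231] pointing down, gripper open.
Joint ranges: [-2.98, 2.98], [-0.91, 2.08], [0.09, 2.57], [-1.24, 4.39], [0.2, 2.65], [-2.68, 2.68]. Speed limits (rad/s): [2.57, 2.57, 3.01, 3.14, 3.14, 3.14].

## Interface

Orientations are given as a unit quaternion [x, y, z, w].
In Python, from cell import env gives the robot as it stands.
- The arm moves only by the tool servo_tool, never from a script. Its argument "targets" is a list of rows, each a list of 3 entries, a list of its own where there are three numbers: the gripper's target within -1 to 1 (fully open at 1, half-way at 0, shut at -1), then the shift along the tool's x, y, z in mm, then the turn, a rotation vector about the tool's x, y, z in degrees. A call has 1 to 5 rows; each row shifts and turns the commanded pose from where the row before left it, along the tool's axes as they then stand; what a row does not reach is not made up. A row lasts 1/12 s, in which the tool goes at most 41.7 mm and 7.16 degrees, less where a joint would pass 70% of its speed; a pose out of reach is approached as far as the arm can. A call with a gripper value outside its range is refused whole. The fingers move at their own pace and stop on an object; "grip_force" is the grip in N (left out, the last holds). Time passes only in rows, so rows that do not move let the fingers close. It gives the time, the measured TCP pose, the force and the opening at its end, in the units of the state.
- env.observe(): the state, without advancing time (a new reading comes with each control period).
- env.camera(name): name is "scene" or "top" or "wrist"; returns (picture, depth): 400x640x3 uint8, blue, green, red; 400x640 float32, m along the optical axis (not along the pixel's ray), 0 where there is no reading.
- env.calibration(name): a dict with "mtx" (3x3 intrinsics, pixels), "k1" (the pictures are not rectified: a ray, as slopes to the right and down, at radius r is drawn at 1 + k1 r^2 times it, then the intrinsics apply), "view" (4x4, takes a point from world to camera coordinates). Camera axes: x right, y down, z forward; pixel columns grow to the right and rows downward; lengths in m; the calibration is good to about 2 mm. A picture is of the moment at which its call begins: read the wrist's pose just before it. calibration takes no time and is no camera call; for the wrist camera it gives the pose at the moment of the call.
- env.sign_off(): hands the job in, once; it reports no verdict.
The state is a dict: "clock": time; "joints": joint angles; "joint_vel": joint speeds; "effort": joint torques, N m; "ee_pos": TCP position; "tcp_rot": TCP orientation; "ft_force": force on the tool from outside, world axes, zero at the start; "moment": the same for the moment, N m; "opening": finger opening in m.
Only numpy, scipy, OpenCV 4.12 (cv2) and the standard library are available. Lean on these libraries where they do the work, as an engineer would, in place of code of your own. Each camera call takes 0.05 s, during which the arm holds its last target. There are 200 camera calls.

## Working session

There is one attempt and no reset: what is moved stays moved. The work goes in short steps, Python scripts to look and compute and a tool call to move; the robot and the scene stay as the last step left them, time stands still between calls to the robot, and variables do not carry over. Pictures are saved under pics/ and viewed, about 12 in all and at most 16, crops included, and the job is handed in when it is done.

Besides the shell and the picture viewer there is one more tool, called after "Request:" as a command line: name --argument value ..., lists and objects as JSON in quotes. servo_tool: Moves the arm, as the interface text tells. Its arguments: {"type":"object","properties":{"targets":{"type":"array"},"grip_force":{"type":"number"}},"required":["targets"]}

```bash
ls; mkdir -p pics; cat > h.py <<'E'
import numpy as np, cv2
from cell import env
def unproj(c, u, v, z=None, depth=None):
    K=c["mtx"];p=np.array([(u-K[0][2])/K[0][0],(v-K[1][2])/K[1][1]]);q=p.copy()
    for _ in range(20): q=p/(1+c["k1"]*(q@q))
    V=np.array(c["view"]);R=V[:3,:3];o=-R.T@V[:3,3];d=R.T@np.array([q[0],q[1],1])
    s=depth if depth is not None else (z-o[2])/d[2]
    return o+s*d
def proj(c,P):
    V=np.array(c["view"]);K=np.array(c["mtx"]);p=V[:3,:3]@np.array(P)+V[:3,3];q=p[:2]/p[2];q=q*(1+c["k1"]*(q@q))
    return K[0][0]*q[0]+K[0][2],K[1][1]*q[1]+K[1][2]
def snap(name,fn):
    c=env.calibration(name);im,d=env.camera(name);cv2.imwrite("pics/%s.png"%fn,im);np.save("pics/%s.npy"%fn,d);np.save("pics/%s_c.npy"%fn,c,allow_pickle=True);return im,d,c
def load(fn): return cv2.imread("pics/%s.png"%fn),np.load("pics/%s.npy"%fn),np.load("pics/%s_c.npy"%fn,allow_pickle=True).item()
E
python3 - <<'E'
from h import *
for n in("top","scene"):
    im,d,c=snap(n,n+"0");print(n,np.round(c["mtx"],1).tolist(),c["k1"],np.round(c["view"],3).tolist())
print(env.observe(),env.hold_point_z)
E
```

```text
pics
top [[366.6, 0.0, 317.6], [0.0, 366.6, 199.9], [0.0, 0.0, 1.0]] -0.07651804328276875 [[-0.021, -0.999, -0.027, 0.04], [-0.981, 0.026, -0.193, 0.577], [0.193, 0.022, -0.981, 0.859], [0.0, 0.0, 0.0, 1.0]]
scene [[378.3, 0.0, 324.1], [0.0, 378.3, 201.7], [0.0, 0.0, 1.0]] -0.05897697808551992 [[-0.522, 0.853, 0.0, 0.28], [0.706, 0.433, -0.561, -0.376], [-0.478, -0.293, -0.828, 1.409], [0.0, 0.0, 0.0, 1.0]]
{'clock': 0.1, 'joints': array([ 1.17893289e+00,  2.21178107e-01,  1.52752509e+00, -5.80624121e-06,
        1.39473062e+00, -1.26091296e-01]), 'joint_vel': array([ 0.00089616, -0.00126311, -0.00385698, -0.00021283,  0.00042598,
       -0.00014076]), 'effort': array([ 4.54018091e-04, -4.98247898e+01, -3.90542686e+01, -2.99733338e-04,
        5.80081702e-03, -3.81975599e-05]), 'ee_pos': array([0.1639399 , 0.60252526, 0.23027453]), 'tcp_rot': array([ 1.32494752e-01,  9.91183279e-01, -8.90615096e-04, -2.32991481e-04]), 'ft_force': array([-0.42947098, -0.25325999,  0.13135848]), 'moment': array([ 0.01694025,  0.0114373 , -0.01335452]), 'opening': 0.08558491899409827} -0.0187
```

View pics/top0.png

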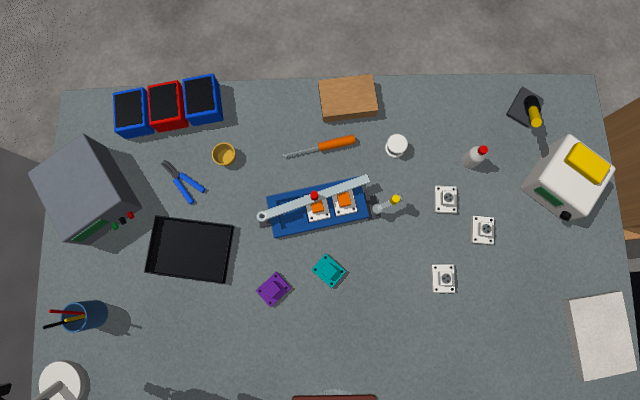

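View pics/scene0.png

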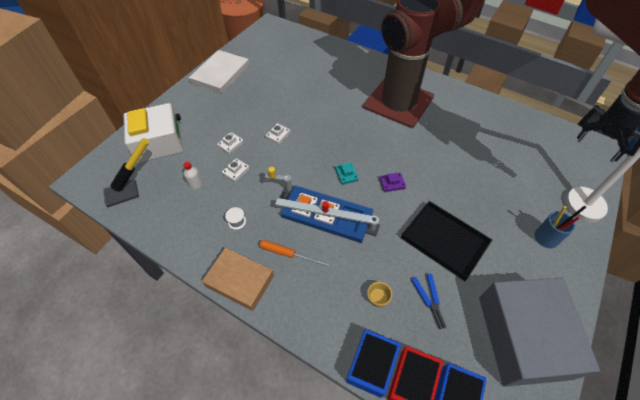

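The top view shows the nest at (320,207), with the bar hinge at (262,216), the red knob at (314,196) and the bar only slightly open. The yellow hook knob is at (396,199) and the tray at (190,249). There are three new white housings, at (446,199), (484,229) and (444,278). Two orange-capped housings are at (318,207) and (345,201). The turquoise (330,270) and purple (273,289) parts are decoys, and the spool is the white cylinder at (397,146). I'll confirm in an enlarged crop.

```bash
python3 - <<'E'
from h import *
im,d,c=load("top0")
cv2.imwrite("pics/crop0.png",cv2.resize(im[165:305,240:510],None,fx=2.95,fy=2.95,interpolation=cv2.INTER_CUBIC))
for n,(u,v) in dict(hinge=(262,216),rk=(314,195),tip=(367,180),hh=(378,210),yk=(396,199),d1=(318,207),d0=(345,201),n0=(446,199),n1=(486,229),n2=(445,279),trayc=(190,249),spool=(397,144),flux=(481,150)).items():
    print(n,np.round(unproj(c,u,v,depth=d[v,u]),3))
# tray rim corners z=.025
for p in [(155,218),(234,220),(225,282),(147,274)]: print("tray",np.round(unproj(c,*p,z=.025),3))
E
```

```text
hinge [0.54  0.165 0.061]
rk [0.583 0.034 0.091]
tip [ 0.625 -0.099  0.056]
hh [ 0.547 -0.122  0.064]
yk [ 0.567 -0.161  0.096]
d1 [0.562 0.026 0.044]
d0 [ 0.575 -0.042  0.047]
n0 [ 0.574 -0.3    0.04 ]
n1 [ 0.495 -0.395  0.04 ]
n2 [ 0.375 -0.282  0.037]
trayc [0.465 0.364 0.007]
spool [ 0.724 -0.184  0.042]
flux [ 0.683 -0.378  0.1  ]
tray [0.547 0.456 0.025]
tray [0.536 0.244 0.025]
tray [0.38  0.264 0.025]
tray [0.401 0.469 0.025]
```

View pics/crop0.png

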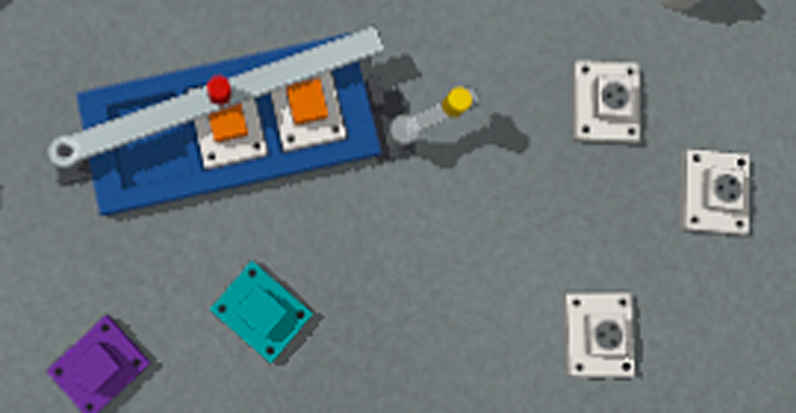

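```bash
cat > plan.py <<'E'
# plan: world waypoints (x,y,z,psi_deg[,grip]) -> tool rows. psi = yaw of tool y, tool z down
from h import *
from scipy.spatial.transform import Rotation as Ro
import json
def pose(o=None):
    o=o or env.observe();M=Ro.from_quat(o["tcp_rot"]).as_matrix();return list(o["ee_pos"])+[np.degrees(np.arctan2(M[1,1],M[0,1]))],M
def plan(wps,g,start=None,step=40,rot=7):
    p=np.array(start if start is not None else pose()[0],float);out=[]
    for w in wps:
        w=list(w);gg=w[4] if len(w)>4 else g;w=np.array(w[:4],float)
        dpsi=(w[3]-p[3]+180)%360-180
        n=max(1,int(np.ceil(max(np.linalg.norm(w[:3]-p[:3])*1000/step,abs(dpsi)/rot)-.02)))
        for i in range(n):
            rem=n-i;a=np.radians(p[3]);d=(w[:3]-p[:3])/rem*1000
            s=[round(-np.sin(a)*d[0]+np.cos(a)*d[1]),round(np.cos(a)*d[0]+np.sin(a)*d[1]),round(-d[2])]
            t=round(-((w[3]-p[3]+180)%360-180)/rem*2)/2
            out.append([gg,s,[0,0,t]])
            p[:3]+=np.array([-np.sin(a)*s[0]+np.cos(a)*s[1],np.cos(a)*s[0]+np.sin(a)*s[1],-s[2]])/1000;p[3]-=t
    for i in range(0,len(out),5): print(json.dumps(out[i:i+5],separators=(",",":")))
    print("end",np.round(p,4))
def st():
    o=env.observe();p,M=pose(o);print("t",round(o["clock"],2),"tcp",np.round(p,4),"zaxis",np.round(M[:,2],3),"F",np.round(o["ft_force"],1),"open",round(o["opening"],4))
E
python3 - <<'E'
from plan import *
im,d,c=load("top0")
# blue nest points at top z
hsv=cv2.cvtColor(im,cv2.COLOR_BGR2HSV);m=cv2.inRange(hsv,(105,120,60),(120,255,255));m[:,:250]=0;m[:,400:]=0;m[:170]=0;m[250:]=0
P=[unproj(c,u,v,depth=d[v,u]) for v,u in zip(*np.nonzero(m)) if d[v,u]>0];P=np.array(P);T=P[(P[:,2]>.018)&(P[:,2]<.028)]
r=cv2.minAreaRect((T[:,:2]*1000).astype(np.float32));print("nest",r,len(T))
print("tin",unproj(c,224,153,depth=d[153,224]))
plan([(.583,.034,.15,18.5)],1)
E
```

```text
nest ((567.966552734375, 29.89946746826172), (109.1611099243164, 251.1387481689453), 11.15548038482666) 1656
tin [0.72539562 0.28147852 0.00577072]
[[1,[-31,-24,4],[0,0,3.0]],[1,[-32,-23,4],[0,0,3.0]],[1,[-33,-21,5],[0,0,3.0]],[1,[-34,-19,4],[0,0,3.0]],[1,[-35,-17,5],[0,0,3.0]]]
[[1,[-36,-16,4],[0,0,3.0]],[1,[-37,-14,5],[0,0,3.0]],[1,[-37,-12,4],[0,0,3.0]],[1,[-38,-10,5],[0,0,3.0]],[1,[-39,-8,4],[0,0,3.5]]]
[[1,[-39,-5,5],[0,0,3.0]],[1,[-39,-3,4],[0,0,3.5]],[1,[-39,-1,5],[0,0,3.0]],[1,[-39,1,4],[0,0,3.5]],[1,[-39,4,5],[0,0,3.0]]]
[[1,[-39,5,4],[0,0,3.5]],[1,[-39,8,5],[0,0,3.0]],[1,[-38,10,4],[0,0,3.5]]]
end [ 0.583   0.0336  0.1503 18.2724]
```

Request:
servo_tool --targets '[[1,[-31,-24,4],[0,0,3.0]],[1,[-32,-23,4],[0,0,3.0]],[1,[-33,-21,5],[0,0,3.0]],[1,[-34,-19,4],[0,0,3.0]],[1,[-35,-17,5],[0,0,3.0]]]' --grip_force 25

```text
clock: 0.52
ee_pos: [0.2811, 0.4443, 0.2087]
tcp_rot: [0.262, 0.965, -0.0, -0.0]
ft_force: [0.8, -0.3, 0.3]
opening: 0.0854
```

Request:
servo_tool --targets '[[1,[-36,-16,4],[0,0,3.0]],[1,[-37,-14,5],[0,0,3.0]],[1,[-37,-12,4],[0,0,3.0]],[1,[-38,-10,5],[0,0,3.0]],[1,[-39,-8,4],[0,0,3.5]]]'

```text
clock: 0.93
ee_pos: [0.3967, 0.2848, 0.1868]
tcp_rot: [0.39, 0.921, -0.0, -0.0]
ft_force: [0.9, 0.8, 0.1]
opening: 0.0855
```

Request:
servo_tool --targets '[[1,[-39,-5,5],[0,0,3.0]],[1,[-39,-3,4],[0,0,3.5]],[1,[-39,-1,5],[0,0,3.0]],[1,[-39,1,4],[0,0,3.5]],[1,[-39,4,5],[0,0,3.0]]]'

```text
clock: 1.35
ee_pos: [0.5139, 0.1278, 0.1639]
tcp_rot: [0.514, 0.858, -0.0, -0.0]
ft_force: [1.7, 1.1, 0.3]
opening: 0.0853
```

Request:
servo_tool --targets '[[1,[-39,5,4],[0,0,3.5]],[1,[-39,8,5],[0,0,3.0]],[1,[-38,10,4],[0,0,3.5]],[1,[0,0,0],[0,0,0]]]'

```text
clock: 1.68
ee_pos: [0.5857, 0.0283, 0.15]
tcp_rot: [0.589, 0.808, -0.001, 0.001]
ft_force: [-0.7, 1.2, 0.3]
opening: 0.0854
```

```bash
python3 - <<'E'
from plan import *
st();im,d,c=snap("wrist","w0")
print(np.round(np.array(c["view"]),3).tolist(), proj(c,(.583,.034,.089)),proj(c,(.54,.165,.055)))
E
```

```text
t 1.68 tcp [ 0.5857  0.0283  0.15   17.8196] zaxis [ 0.    -0.002 -1.   ] F [-0.7  1.2  0.3] open 0.0854
[[0.952, 0.306, -0.0, -0.566], [0.29, -0.903, 0.316, -0.161], [0.097, -0.301, -0.949, 0.256], [0.0, 0.0, 0.0, 1.0]] (np.float64(311.82035038157744), np.float64(207.74390488688076)) (np.float64(310.5497909492582), np.float64(12.796526784018596))
```

View pics/w0.png

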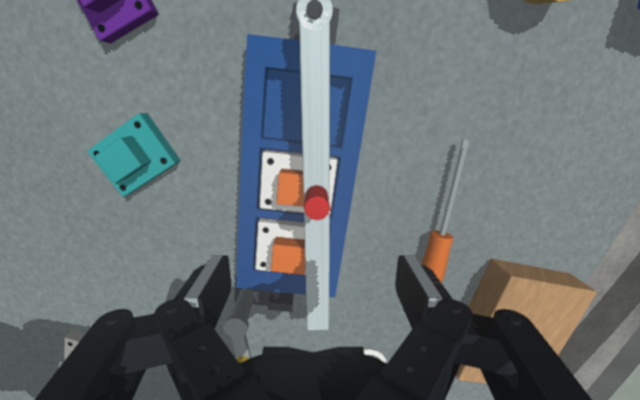

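```bash
python3 - <<'E'
from plan import *
im,d,c=load("w0")
b=im.astype(int);m=(b[...,2]>110)&(b[...,1]<90)&(b[...,0]<90);m[:170]=0;m[240:]=0
P=np.array([unproj(c,u,v,depth=d[v,u]) for v,u in zip(*np.nonzero(m))]);T=P[P[:,2]>.084];print(len(P),len(T),P.mean(0),(T.max(0)+T.min(0))/2,T.max(0)-T.min(0))
K=[.583,.034]
k=(T.max(0)+T.min(0))/2
plan([(k[0],k[1],.12,18),(k[0],k[1],.064,18)],1)
E
```

```text
880 506 [0.59667476 0.03398404 0.07244148] [0.57809321 0.06574023 0.18888933] [0.03416957 0.07843664 0.20903706]
[[1,[17,3,15],[0,0,0.0]],[1,[18,2,15],[0,0,0.0]],[1,[0,0,28],[0,0,0.0]],[1,[0,0,28],[0,0,0.0]]]
end [ 0.5779  0.0658  0.0641 17.9923]
```

Outliers in there; use robust values.

```bash
python3 - <<'E'
from plan import *
im,d,c=load("w0")
b=im.astype(int);m=(b[...,2]>110)&(b[...,1]<90)&(b[...,0]<90);m[:180]=0;m[225:]=0;m[:,:300]=0;m[:,335:]=0
P=np.array([unproj(c,u,v,depth=d[v,u]) for v,u in zip(*np.nonzero(m))]);T=P[(P[:,2]>.086)&(P[:,2]<.092)];print(len(P),len(T),np.round(np.percentile(T,[3,50,97],axis=0),4))
print(np.percentile(P[:,2],[5,50,95]),unproj(c,315,10,z=.055))
k=(T.max(0)+T.min(0))/2
k=np.percentile(T,[3,97],axis=0).mean(0)
plan([(k[0],k[1],.12,18),(k[0],k[1],.064,18)],1)
E
```

```text
710 490 [[0.5777 0.0278 0.0876]
 [0.5857 0.0361 0.0896]
 [0.594  0.0442 0.0909]]
[0.04477015 0.08926984 0.09075975] [0.54250954 0.16772967 0.055     ]
[[1,[4,3,30],[0,0,0.0]],[1,[0,0,28],[0,0,0.0]],[1,[0,0,28],[0,0,0.0]]]
end [ 0.5856  0.0357  0.0641 17.9923]
```

Request:
servo_tool --targets '[[0,[6,1,30],[0,0,0]],[0,[0,0,28],[0,0,0]],[0,[0,0,28],[0,0,0]],[-1,[0,0,0],[0,0,0]],[-1,[0,0,0],[0,0,0]]]' --grip_force 25

```text
clock: 2.15
ee_pos: [0.58, 0.0412, 0.0637]
tcp_rot: [0.585, 0.811, -0.001, -0.002]
ft_force: [0.7, 1.1, 0.4]
opening: 0.0254
```

Request:
servo_tool --targets '[[-1,[0,0,0],[0,0,0]],[-1,[0,0,0],[0,0,0]],[-1,[0,0,0],[0,0,0]],[-1,[0,0,0],[0,0,0]]]'

```text
clock: 2.48
ee_pos: [0.5816, 0.041, 0.0655]
tcp_rot: [0.586, 0.81, 0.0, -0.001]
ft_force: [-2.6, 5.6, -8.3]
opening: 0.0187
```

```bash
python3 - <<'E'
from plan import *
st();p=pose()[0];H=np.array([.5415,.1665]);k=np.array(p[:2])
r=k-H;print(np.linalg.norm(r));r*=.14/np.linalg.norm(r);a0=np.arctan2(r[1],r[0]);print("bar",a0+np.pi/2-np.radians(11.2))
H=k-r
w=[]
end=1.68-np.pi/2+np.radians(11.2)
n=16
for i in range(1,n+1):
    a=a0+(end-a0)*i/n;w.append((*(H+.14*np.array([np.cos(a),np.sin(a)])),p[2],p[3]+np.degrees(a-a0)))
plan(w,-1)
E
```

```text
t 2.48 tcp [ 0.5816  0.041   0.0655 18.2883] zaxis [-0.001  0.001 -1.   ] F [-2.6  5.6 -8.3] open 0.0187
0.13177613067999136
bar 0.11406684475172085
[[-1,[1,14,0],[0,0,-5.5]],[-1,[0,13,0],[0,0,-5.5]],[-1,[1,14,0],[0,0,-6.0]],[-1,[0,14,0],[0,0,-5.5]],[-1,[1,13,0],[0,0,-5.5]]]
[[-1,[0,14,0],[0,0,-5.5]],[-1,[1,14,0],[0,0,-6.0]],[-1,[0,13,0],[0,0,-5.5]],[-1,[1,14,0],[0,0,-5.5]],[-1,[0,14,0],[0,0,-5.5]]]
[[-1,[1,14,0],[0,0,-5.5]],[-1,[1,13,0],[0,0,-6.0]],[-1,[0,14,0],[0,0,-5.5]],[-1,[1,14,0],[0,0,-5.5]],[-1,[0,13,0],[0,0,-5.5]]]
[[-1,[1,14,0],[0,0,-5.5]]]
end [6.722000e-01 2.164000e-01 6.550000e-02 1.077883e+02]
```

Request:
servo_tool --targets '[[-1,[1,13,-1],[0,0,-5.5]],[-1,[0,13,0],[0,0,-5.5]],[-1,[1,13,0],[0,0,-5.5]],[-1,[0,13,0],[0,0,-5.5]],[-1,[1,13,0],[0,0,-5.5]]]'

```text
clock: 2.9
ee_pos: [0.6361, 0.0743, 0.0655]
tcp_rot: [0.374, 0.927, -0.001, -0.001]
ft_force: [-3.8, 1.0, -9.6]
opening: 0.019
```

Request:
servo_tool --targets '[[-1,[0,13,0],[0,0,-5.5]],[-1,[1,13,0],[0,0,-5.5]],[-1,[1,13,0],[0,0,-5.5]],[-1,[0,13,0],[0,0,-5.5]],[-1,[1,13,0],[0,0,-5.5]]]'

```text
clock: 3.32
ee_pos: [0.6689, 0.1292, 0.0655]
tcp_rot: [0.143, 0.99, -0.001, -0.001]
ft_force: [-3.4, -0.3, -8.0]
opening: 0.0186
```

Request:
servo_tool --targets '[[-1,[1,13,0],[0,0,-5.5]],[-1,[1,13,0],[0,0,-5.5]],[-1,[0,13,0],[0,0,-5.5]],[-1,[1,13,0],[0,0,-5.5]],[-1,[1,13,0],[0,0,-5.5]]]'

```text
clock: 3.73
ee_pos: [0.6722, 0.1932, 0.0656]
tcp_rot: [-0.096, 0.995, -0.001, -0.0]
ft_force: [1.4, -1.9, -12.3]
opening: 0.0191
```

Request:
servo_tool --targets '[[-1,[0,8,0],[0,0,-3]],[0,[0,0,0],[0,0,0]],[0,[0,0,0],[0,0,0]],[0,[0,0,-20],[0,0,0]],[0,[0,0,-40],[0,0,0]]]'

```text
clock: 4.15
ee_pos: [0.6682, 0.2004, 0.1226]
tcp_rot: [-0.119, 0.993, -0.0, -0.004]
ft_force: [-0.5, -0.1, -1.4]
opening: 0.0429
```

```bash
python3 - <<'E'
from plan import *
st()
# view spot: tool offset so camera sees nest from above. psi=11.2 over nest
plan([(.60,.10,.22,60),(.575,-.02,.22,11.2)],1)
E
```

```text
t 4.15 tcp [  0.6682   0.2004   0.1226 103.6125] zaxis [-0.007 -0.002 -1.   ] F [-0.5 -0.1 -1.4] open 0.0429
[[1,[13,-12,-14],[0,0,6.0]],[1,[12,-13,-14],[0,0,6.5]],[1,[10,-14,-14],[0,0,6.0]],[1,[8,-15,-14],[0,0,6.5]],[1,[7,-16,-14],[0,0,6.0]]]
[[1,[5,-16,-14],[0,0,6.5]],[1,[3,-17,-13],[0,0,6.0]],[1,[-5,-17,0],[0,0,7.0]],[1,[-8,-16,0],[0,0,7.0]],[1,[-9,-15,0],[0,0,7.0]]]
[[1,[-11,-13,0],[0,0,7.0]],[1,[-13,-12,0],[0,0,7.0]],[1,[-14,-11,0],[0,0,7.0]],[1,[-15,-8,0],[0,0,7.0]]]
end [ 0.5754 -0.0197  0.2196 11.1125]
```

Request:
servo_tool --targets '[[1,[13,-12,-14],[0,0,6.0]],[1,[12,-13,-14],[0,0,6.5]],[1,[10,-14,-14],[0,0,6.0]],[1,[8,-15,-14],[0,0,6.5]],[1,[7,-16,-14],[0,0,6.0]]]'

```text
clock: 4.57
ee_pos: [0.6231, 0.1283, 0.1998]
tcp_rot: [0.154, 0.988, 0.0, 0.003]
ft_force: [-0.5, 0.1, 0.2]
opening: 0.0854
```

Request:
servo_tool --targets '[[1,[5,-16,-14],[0,0,6.5]],[1,[3,-17,-13],[0,0,6.0]],[1,[-5,-17,0],[0,0,7.0]],[1,[-8,-16,0],[0,0,7.0]],[1,[-9,-15,0],[0,0,7.0]]]'

```text
clock: 4.98
ee_pos: [0.5931, 0.0479, 0.2267]
tcp_rot: [0.432, 0.902, 0.001, 0.003]
ft_force: [-0.0, -0.4, -0.6]
opening: 0.0851
```

Request:
servo_tool --targets '[[1,[-11,-13,0],[0,0,7.0]],[1,[-13,-12,0],[0,0,7.0]],[1,[-14,-11,0],[0,0,7.0]],[1,[-15,-8,0],[0,0,7.0]],[1,[0,0,0],[0,0,0]]]'

```text
clock: 5.4
ee_pos: [0.5794, -0.0224, 0.226]
tcp_rot: [0.638, 0.77, 0.0, 0.003]
ft_force: [0.2, 0.6, -0.7]
opening: 0.0851
```

```bash
python3 - <<'E'
from plan import *
st();im,d,c=snap("wrist","w1")
cv2.imwrite("pics/w1b.png",im)
E
```

```text
t 5.4 tcp [ 0.5794 -0.0224  0.226  10.6631] zaxis [ 0.005 -0.003 -1.   ] F [ 0.2  0.6 -0.7] open 0.0851
```

View pics/w1b.png

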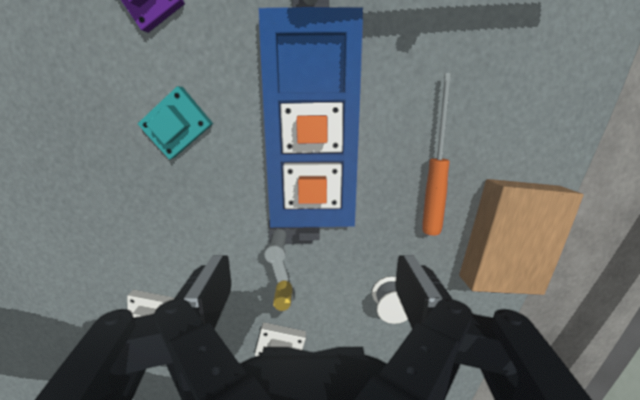

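```bash
cat > seg.py <<'E'
from plan import *
def pts(im,d,c,m,zr):
    vv,uu=np.nonzero(m&(d>0));P=np.array([unproj(c,u,v,depth=d[v,u]) for v,u in zip(vv,uu)]);return P[(P[:,2]>zr[0])&(P[:,2]<zr[1])]
def rect(P):
    h=cv2.minAreaRect((P[:,:2]*1000).astype(np.float32));return [np.round(x,1) for x in h],round(float(np.median(P[:,2])),4)
def box(s,u0,u1,v0,v1):
    m=np.zeros(s.shape[:2],bool);m[v0:v1,u0:u1]=1;return m
def biggest(m):
    n,l,s,_=cv2.connectedComponentsWithStats(m.astype(np.uint8));return l==1+np.argmax(s[1:,4])
E
python3 - <<'E'
from seg import *
im,d,c=load("w1");hsv=cv2.cvtColor(im,cv2.COLOR_BGR2HSV)
blue=cv2.inRange(hsv,(100,110,40),(125,255,255))>0
P=pts(im,d,c,biggest(blue&box(im,240,380,0,235)),(.018,.027));print("nest",rect(P))
org=cv2.inRange(hsv,(5,120,120),(20,255,255))>0
for n,b in(("d1",(285,340,105,150)),("d0",(285,340,165,208))):
    print(n,rect(pts(im,d,c,org&box(im,*b),(.038,.050))))
wh=cv2.inRange(hsv,(0,0,150),(180,60,255))>0
for n,b in(("f1",(275,350,98,158)),("f0",(275,350,158,214))):
    print(n,rect(pts(im,d,c,(wh&box(im,*b)),(.016,.030))))
for u,v in [(261,8),(361,10),(271,226),(355,227)]: print(np.round(unproj(c,u,v,z=.022),4))
E
```

```text
nest ([array([568.2,  30.3]), array([110. , 250.2]), np.float64(10.9)], 0.0229)
d1 ([array([568.9,  30.3]), array([32. , 28.1]), np.float64(10.7)], 0.045)
d0 ([array([581.8, -38.4]), array([31.4, 29.4]), np.float64(11.2)], 0.0447)
f1 ([array([568.7,  30.3]), array([69.2, 55.6]), np.float64(11.8)], 0.025)
f0 ([array([582.5, -39.6]), array([69.6, 57.6]), np.float64(11.6)], 0.0247)
[0.4938 0.1425 0.022 ]
[0.5978 0.1602 0.022 ]
[ 0.5399 -0.1021  0.022 ]
[ 0.6477 -0.0835  0.022 ]
```

```bash
python3 - <<'E'
from plan import *
plan([(.5688,.0303,.10,11),(.5688,.0303,.06,11),(.5688,.0303,.021,11)],1)
E
```

```text
[[1,[13,0,31],[0,0,0.0]],[1,[13,0,32],[0,0,0.0]],[1,[13,0,31],[0,0,0.0]],[1,[13,-1,32],[0,0,0.0]],[1,[0,0,40],[0,0,0.0]]]
[[1,[0,0,39],[0,0,0.0]]]
end [ 0.5686  0.03    0.0208 11.0397]
```

Request:
servo_tool --targets '[[1,[13,0,31],[0,0,-0.5]],[1,[13,0,32],[0,0,0]],[1,[13,0,31],[0,0,0]],[1,[13,-1,32],[0,0,0]],[1,[0,0,25],[0,0,0]]]' --grip_force 40

```text
clock: 5.87
ee_pos: [0.5665, 0.0346, 0.0712]
tcp_rot: [0.63, 0.777, 0.0, -0.0]
ft_force: [-0.9, -0.3, -0.0]
opening: 0.0853
```

Request:
servo_tool --targets '[[1,[0,0,0],[0,0,0]],[1,[0,0,0],[0,0,0]]]'

```text
clock: 6.03
ee_pos: [0.5668, 0.0326, 0.0723]
tcp_rot: [0.63, 0.776, -0.0, -0.001]
ft_force: [-0.5, -0.5, 1.3]
opening: 0.0855
```

```bash
python3 - <<'E'
from plan import *
st()
E
```

```text
t 6.03 tcp [ 0.5668  0.0326  0.0723 11.8646] zaxis [-0.001  0.    -1.   ] F [-0.5 -0.5  1.3] open 0.0855
```

Request:
servo_tool --targets '[[1,[-3,1.5,20],[0,0,0.5]],[1,[0,0,20],[0,0,0]],[1,[0,0,11],[0,0,0]],[1,[0,0,0],[0,0,0]],[-1,[0,0,0],[0,0,0]]]'

```text
clock: 6.45
ee_pos: [0.5701, 0.0294, 0.0227]
tcp_rot: [0.634, 0.773, 0.0, 0.001]
ft_force: [0.6, 0.1, 0.9]
opening: 0.0754
```

Request:
servo_tool --targets '[[-1,[0,0,0],[0,0,0]],[-1,[0,0,0],[0,0,0]],[-1,[0,0,0],[0,0,0]],[-1,[0,0,0],[0,0,0]]]'

```text
clock: 6.78
ee_pos: [0.5704, 0.0294, 0.0233]
tcp_rot: [0.634, 0.773, 0.001, 0.001]
ft_force: [-1.7, -0.5, 9.0]
opening: 0.0331
```

Request:
servo_tool --targets '[[-1,[0,0,-8],[0,0,0]],[-1,[0,0,-12],[0,0,0]],[-1,[0,0,-20],[0,0,0]],[-1,[0,0,-30],[0,0,0]],[-1,[0,0,0],[0,0,0]]]'

```text
clock: 7.2
ee_pos: [0.5733, 0.0294, 0.0983]
tcp_rot: [0.634, 0.773, 0.003, 0.004]
ft_force: [2.0, -0.4, 0.5]
opening: 0.0335
```

```bash
python3 - <<'E'
from plan import *
st()
im,d,c=load("top0")
# tray: rim points by depth
from seg import *
hsv=cv2.cvtColor(im,cv2.COLOR_BGR2HSV);m=(hsv[...,2]<50)&box(im,135,245,205,295)
P=pts(im,d,c,biggest(m),(-.01,.04));print(rect(P));R=P[P[:,2]>.02];print(len(P),len(R),rect(R));F=P[P[:,2]<.012];print(rect(F))
E
```

```text
t 7.2 tcp [ 0.5733  0.0294  0.0983 11.2847] zaxis [ 0.01  -0.001 -1.   ] F [ 2.  -0.4  0.5] open 0.0335
([array([465.5, 363.7]), array([212.1, 153.6]), np.float64(81.1)], 0.006)
4682 418 ([array([464.9, 363.8]), array([211.8, 149.5]), np.float64(81.2)], 0.026)
([array([464.8, 363. ]), array([210.4, 153.4]), np.float64(80.7)], 0.0056)
```

```bash
python3 - <<'E'
from plan import *
plan([(.56,.06,.12,11),(.472,.408,.11,-9),(.472,.408,.05,-9)],-1,step=32,rot=6)
E
```

```text
[[-1,[16,-4,-11],[0,0,0.0]],[-1,[17,-3,-11],[0,0,0.5]],[-1,[30,-2,1],[0,0,1.5]],[-1,[30,-3,1],[0,0,1.5]],[-1,[30,-3,1],[0,0,1.5]]]
[[-1,[30,-4,1],[0,0,1.5]],[-1,[29,-5,1],[0,0,1.5]],[-1,[29,-6,1],[0,0,2.0]],[-1,[29,-7,1],[0,0,1.5]],[-1,[29,-7,1],[0,0,2.0]]]
[[-1,[29,-8,1],[0,0,1.5]],[-1,[28,-9,0],[0,0,2.0]],[-1,[28,-10,1],[0,0,1.5]],[-1,[28,-11,0],[0,0,2.0]],[-1,[0,0,30],[0,0,0.0]]]
[[-1,[0,0,30],[0,0,0.0]]]
end [ 0.4721  0.4081  0.0503 -9.2153]
```

Request:
servo_tool --targets '[[-1,[16,-4,-11],[0,0,0.0]],[-1,[17,-3,-11],[0,0,0.5]],[-1,[30,-2,1],[0,0,1.5]],[-1,[30,-3,1],[0,0,1.5]],[-1,[30,-3,1],[0,0,1.5]]]'

```text
clock: 7.62
ee_pos: [0.5333, 0.149, 0.1114]
tcp_rot: [0.668, 0.744, 0.001, 0.0]
ft_force: [0.5, 0.3, -1.0]
opening: 0.0331
```

Request:
servo_tool --targets '[[-1,[30,-4,1],[0,0,1.5]],[-1,[29,-5,1],[0,0,1.5]],[-1,[29,-6,1],[0,0,2.0]],[-1,[29,-7,1],[0,0,1.5]],[-1,[29,-7,1],[0,0,2.0]]]'

```text
clock: 8.03
ee_pos: [0.496, 0.2939, 0.106]
tcp_rot: [0.721, 0.693, 0.0, 0.0]
ft_force: [0.1, -0.0, -0.8]
opening: 0.0331
```

Request:
servo_tool --targets '[[-1,[29,-8,1],[0,0,1.5]],[-1,[28,-9,0],[0,0,2.0]],[-1,[28,-10,1],[0,0,1.5]],[-1,[28,-11,0],[0,0,2.0]],[-1,[0,0,30],[0,0,0.0]]]'

```text
clock: 8.45
ee_pos: [0.4707, 0.4163, 0.0807]
tcp_rot: [0.761, 0.649, 0.007, -0.0]
ft_force: [1.9, 1.4, -0.2]
opening: 0.0333
```

Request:
servo_tool --targets '[[-1,[0,0,20],[0,0,0.0]],[-1,[0,0,0],[0,0,0]]]'

```text
clock: 8.62
ee_pos: [0.4646, 0.4069, 0.0489]
tcp_rot: [0.761, 0.648, -0.004, -0.0]
ft_force: [-1.7, -1.4, -1.7]
opening: 0.0331
```

```bash
python3 - <<'E'
from plan import *
st()
plan([(.472,.408,.021,-9)],-1)
E
```

```text
t 8.62 tcp [ 0.4646  0.4069  0.0489 -9.1485] zaxis [-0.007 -0.005 -1.   ] F [-1.7 -1.4 -1.7] open 0.0331
[[-1,[2,7,28],[0,0,0.0]]]
end [ 0.4718  0.4078  0.0209 -9.1485]
```

Request:
servo_tool --targets '[[-1,[1,3,14],[0,0,0]],[-1,[0,0,12],[0,0,0]],[-1,[0,0,3],[0,0,0]],[-1,[0,0,0],[0,0,0]],[0.3,[0,0,0],[0,0,0]]]'

```text
clock: 9.03
ee_pos: [0.4715, 0.4088, 0.025]
tcp_rot: [0.762, 0.648, 0.0, 0.0]
ft_force: [0.8, -0.1, -0.1]
opening: 0.0437
```

Request:
servo_tool --targets '[[0.3,[0,0,0],[0,0,0]],[0.3,[0,0,0],[0,0,0]],[0.3,[0,0,-20],[0,0,0]],[0.3,[0,0,-35],[0,0,0]],[1,[0,0,-35],[0,0,0]]]'

```text
clock: 9.45
ee_pos: [0.4702, 0.4081, 0.1145]
tcp_rot: [0.762, 0.648, -0.001, -0.0]
ft_force: [1.3, 0.2, 0.3]
opening: 0.0662
```

```bash
python3 - <<'E'
from plan import *
st()
snap("top","top1")
plan([(.55,.13,.13,11),(.5816,-.0385,.10,11.),(.5816,-.0385,.06,11.)],1)
E
```

```text
t 9.45 tcp [ 0.4702  0.4081  0.1145 -9.2331] zaxis [-0.002 -0.002 -1.   ] F [1.3 0.2 0.3] open 0.0662
[[1,[-33,15,-1],[0,0,-2.5]],[1,[-34,13,-1],[0,0,-2.5]],[1,[-34,12,-1],[0,0,-2.5]],[1,[-35,11,-1],[0,0,-2.5]],[1,[-35,9,0],[0,0,-2.5]]]
[[1,[-36,7,-1],[0,0,-2.5]],[1,[-36,6,0],[0,0,-2.5]],[1,[-36,4,-1],[0,0,-2.5]],[1,[-34,0,6],[0,0,0.0]],[1,[-34,0,6],[0,0,0.0]]]
[[1,[-35,0,6],[0,0,0.0]],[1,[-34,0,6],[0,0,0.0]],[1,[-35,0,6],[0,0,0.0]],[1,[0,0,40],[0,0,0.0]]]
end [ 0.5821 -0.0386  0.0604 10.7782]
```

Request:
servo_tool --targets '[[1,[-33,15,-1],[0,0,-2.5]],[1,[-34,13,-1],[0,0,-2.5]],[1,[-34,12,-1],[0,0,-2.5]],[1,[-35,11,-1],[0,0,-2.5]],[1,[-35,9,0],[0,0,-2.5]]]'

```text
clock: 9.92
ee_pos: [0.5193, 0.2323, 0.1196]
tcp_rot: [0.686, 0.728, 0.001, 0.001]
ft_force: [0.9, 0.8, 1.0]
opening: 0.0857
```

Request:
servo_tool --targets '[[1,[-36,7,-1],[0,0,-2.5]],[1,[-36,6,0],[0,0,-2.5]],[1,[-36,4,-1],[0,0,-2.5]],[1,[-34,0,6],[0,0,0.0]],[1,[-34,0,6],[0,0,0.0]]]'

```text
clock: 10.33
ee_pos: [0.5603, 0.0591, 0.1098]
tcp_rot: [0.638, 0.77, 0.001, 0.001]
ft_force: [1.0, 0.0, 0.7]
opening: 0.0854
```

Request:
servo_tool --targets '[[1,[-35,0,6],[0,0,0.0]],[1,[-34,0,6],[0,0,0.0]],[1,[-35,0,6],[0,0,0.0]],[1,[0,0,30],[0,0,0.0]],[1,[0,0,0],[0,0,0]]]'

```text
clock: 10.75
ee_pos: [0.5761, -0.0431, 0.0567]
tcp_rot: [0.639, 0.769, -0.001, -0.002]
ft_force: [-2.1, 0.3, -0.9]
opening: 0.0852
```

```bash
python3 - <<'E'
from seg import *
st()
im,d,c=load("top1");hsv=cv2.cvtColor(im,cv2.COLOR_BGR2HSV)
org=cv2.inRange(hsv,(5,120,120),(20,255,255))>0
print(rect(pts(im,d,c,org&box(im,140,245,205,295),(.0,.10))))
plan([(.5816,-.0385,.0215,11.)],1,step=20)
E
```

```text
t 10.75 tcp [ 0.5761 -0.0431  0.0567 10.5562] zaxis [-0.005  0.001 -1.   ] F [-2.1  0.3 -0.9] open 0.0852
([array([471.7, 412. ]), array([37. , 32.5]), np.float64(78.5)], 0.0414)
[[1,[2,3,18],[0,0,0.0]],[1,[1,3,17],[0,0,-0.5]]]
end [ 0.5815 -0.039   0.0217 11.0562]
```

Request:
servo_tool --targets '[[1,[0,0,0],[0,0,0]],[1,[0,0,0],[0,0,0]],[1,[0,0,0],[0,0,0]]]'

```text
clock: 11.0
ee_pos: [0.5795, -0.0405, 0.062]
tcp_rot: [0.637, 0.771, 0.001, 0.001]
ft_force: [-0.0, 0.1, 0.7]
opening: 0.0851
```

```bash
python3 - <<'E'
from seg import *
st()
plan([(.5816,-.0385,.0215,11.)],1,step=20)
E
```

```text
t 11.0 tcp [ 0.5795 -0.0405  0.062  10.8515] zaxis [ 0.002 -0.    -1.   ] F [-0.   0.1  0.7] open 0.0851
[[1,[1,1,13],[0,0,0.0]],[1,[0,1,14],[0,0,0.0]],[1,[1,0,13],[0,0,0.0]]]
end [ 0.581  -0.0381  0.022  10.8515]
```

```bash
python3 - <<'E'
from plan import *
plan([(.5815,-.0383,.036,11),(.575,0,.11,11),(.54,.15,.12,6),(.458,.319,.11,-9),(.458,.319,.05,-9)],-1,start=[.581,-.0381,.022,10.9],step=31,rot=6)
E
```

```text
[[-1,[0,0,-14],[0,0,0.0]],[-1,[13,0,-25],[0,0,0.0]],[-1,[13,1,-24],[0,0,0.0]],[-1,[13,0,-25],[0,0,0.0]],[-1,[31,-1,-2],[0,0,1.0]]]
[[-1,[31,-2,-2],[0,0,1.0]],[-1,[30,-2,-2],[0,0,1.0]],[-1,[31,-3,-2],[0,0,1.0]],[-1,[30,-3,-2],[0,0,1.0]],[-1,[25,-9,1],[0,0,2.0]]]
[[-1,[25,-10,1],[0,0,2.0]],[-1,[25,-11,2],[0,0,2.0]],[-1,[24,-12,1],[0,0,2.0]],[-1,[24,-13,2],[0,0,2.5]],[-1,[23,-13,1],[0,0,2.0]]]
[[-1,[22,-14,2],[0,0,2.5]],[-1,[0,0,30],[0,0,0.0]],[-1,[0,-1,30],[0,0,0.0]]]
end [ 0.4575  0.3188  0.05   -9.1   ]
```

Request:
servo_tool --targets '[[1,[1,1,13],[0,0,0]],[1,[0,1,14],[0,0,0]],[1,[1,1,13],[0,0,0]],[1,[0,0,0],[0,0,0]],[-1,[0,0,0],[0,0,0]]]'

```text
clock: 11.42
ee_pos: [0.5794, -0.0381, 0.0182]
tcp_rot: [0.637, 0.771, -0.001, -0.002]
ft_force: [0.1, -0.0, 0.3]
opening: 0.0754
```

Request:
servo_tool --targets '[[-1,[0,0,0],[0,0,0]],[-1,[0,0,0],[0,0,0]],[-1,[0,0,0],[0,0,0]],[-1,[0,0,0],[0,0,0]],[-1,[0,0,0],[0,0,0]]]'

```text
clock: 11.83
ee_pos: [0.5831, -0.0393, 0.0234]
tcp_rot: [0.638, 0.77, 0.001, 0.002]
ft_force: [-1.9, 0.7, 11.4]
opening: 0.0332
```

Request:
servo_tool --targets '[[-1,[0,0,-14],[0,0,0.0]],[-1,[13,0,-25],[0,0,0.0]],[-1,[13,1,-24],[0,0,0.0]],[-1,[13,0,-25],[0,0,0.0]],[-1,[31,-1,-2],[0,0,1.0]]]'

```text
clock: 12.25
ee_pos: [0.5724, 0.028, 0.1167]
tcp_rot: [0.645, 0.764, 0.003, 0.005]
ft_force: [1.5, 0.6, -1.2]
opening: 0.0335
```

Request:
servo_tool --targets '[[-1,[31,-2,-2],[0,0,1.0]],[-1,[30,-2,-2],[0,0,1.0]],[-1,[31,-3,-2],[0,0,1.0]],[-1,[30,-3,-2],[0,0,1.0]],[-1,[25,-9,1],[0,0,2.0]]]'

```text
clock: 12.67
ee_pos: [0.5297, 0.1753, 0.1188]
tcp_rot: [0.684, 0.73, 0.001, 0.001]
ft_force: [0.6, 0.8, -1.4]
opening: 0.0331
```

Request:
servo_tool --targets '[[-1,[25,-10,1],[0,0,2.0]],[-1,[25,-11,2],[0,0,2.0]],[-1,[24,-12,1],[0,0,2.0]],[-1,[24,-13,2],[0,0,2.5]],[-1,[23,-13,1],[0,0,2.0]]]'

```text
clock: 13.08
ee_pos: [0.4698, 0.2959, 0.1106]
tcp_rot: [0.748, 0.664, 0.0, 0.0]
ft_force: [0.6, -0.3, -2.2]
opening: 0.0333
```

Request:
servo_tool --targets '[[-1,[22,-14,2],[0,0,2.5]],[-1,[0,0,30],[0,0,0.0]],[-1,[0,-1,20],[0,0,0.0]],[-1,[0,0,0],[0,0,0]],[-1,[0,0,0],[0,0,0]]]'

```text
clock: 13.5
ee_pos: [0.4572, 0.318, 0.0575]
tcp_rot: [0.762, 0.648, -0.001, -0.0]
ft_force: [-0.2, -0.0, -0.8]
opening: 0.0333
```

```bash
python3 - <<'E'
from plan import *
st()
plan([(.458,.319,.0195,-9)],-1,step=14)
E
```

```text
t 13.5 tcp [ 0.4572  0.318   0.0575 -9.2179] zaxis [-0.003 -0.001 -1.   ] F [-0.2 -0.  -0.8] open 0.0333
[[-1,[0,0,13],[0,0,0.0]],[-1,[1,0,13],[0,0,0.0]],[-1,[0,1,12],[0,0,0.0]]]
end [ 0.4583  0.3188  0.0195 -9.2179]
```

Request:
servo_tool --targets '[[-1,[0,0,13],[0,0,0]],[-1,[1,0,13],[0,0,0]],[-1,[0,0,11],[0,0,0]],[-1,[0,0,0],[0,0,0]],[0.3,[0,0,0],[0,0,0]]]'

```text
clock: 13.92
ee_pos: [0.4583, 0.3191, 0.0207]
tcp_rot: [0.762, 0.648, -0.001, -0.0]
ft_force: [0.1, -0.1, 1.0]
opening: 0.0439
```

Request:
servo_tool --targets '[[0.3,[0,0,0],[0,0,0]],[0.3,[0,0,0],[0,0,0]],[0.3,[0,0,-20],[0,0,0]],[0.3,[0,0,-35],[0,0,0]],[1,[0,0,-40],[0,0,0]]]'

```text
clock: 14.33
ee_pos: [0.4564, 0.3184, 0.1152]
tcp_rot: [0.762, 0.648, -0.003, -0.001]
ft_force: [0.7, 0.9, 0.4]
opening: 0.0659
```

```bash
python3 - <<'E'
from seg import *
st();im,d,c=snap("top","top2");hsv=cv2.cvtColor(im,cv2.COLOR_BGR2HSV)
wh=cv2.inRange(hsv,(0,0,150),(180,70,255))>0
n,l,s,ce=cv2.connectedComponentsWithStats((wh&box(im,410,520,175,310)).astype(np.uint8))
for i in range(1,n):
    if s[i,4]>150: print(s[i],rect(pts(im,d,c,l==i,(.008,.025))))
cv2.imwrite("pics/t2c.png",cv2.resize(im[130:310,135:515],None,fx=2.1,fy=2.1,interpolation=cv2.INTER_CUBIC))
plan([(.50,.13,.17,11),(.56,-.2,.2,0),(.575,-.29,.2,0)],1)
E
```

```text
t 14.33 tcp [ 0.4564  0.3184  0.1152 -9.2335] zaxis [-0.005 -0.002 -1.   ] F [0.7 0.9 0.4] open 0.0659
[435 185  22  28 440] ([array([ 580. , -305.9]), array([57.1, 70. ]), np.float64(83.7)], 0.0175)
[472 215  22  29 444] ([array([ 496.6, -396.9]), array([56.9, 70.4]), np.float64(82.6)], 0.0172)
[432 264  23  29 529] ([array([ 376. , -283.3]), array([55.7, 66.9]), np.float64(88.2)], 0.0171)
[[1,[-37,14,-9],[0,0,-4.0]],[1,[-37,11,-9],[0,0,-4.0]],[1,[-38,8,-9],[0,0,-4.0]],[1,[-39,6,-9],[0,0,-4.0]],[1,[-39,3,-8],[0,0,-4.0]]]
[[1,[-37,0,-3],[0,0,1.0]],[1,[-37,0,-3],[0,0,1.0]],[1,[-37,1,-3],[0,0,1.5]],[1,[-37,2,-4],[0,0,1.0]],[1,[-37,3,-3],[0,0,1.5]]]
[[1,[-37,3,-4],[0,0,1.0]],[1,[-37,4,-3],[0,0,1.5]],[1,[-37,5,-4],[0,0,1.0]],[1,[-38,6,-3],[0,0,1.5]],[1,[-30,5,0],[0,0,0.0]]]
[[1,[-30,5,0],[0,0,0.0]],[1,[-30,6,0],[0,0,0.0]]]
end [ 0.5753 -0.2904  0.1999 -0.2165]
```

View pics/t2c.png

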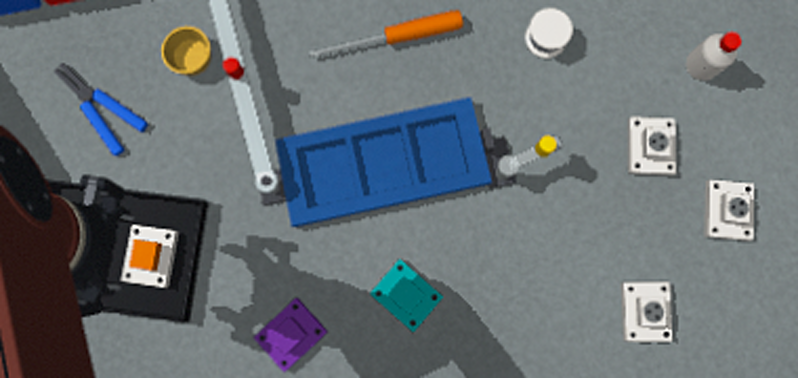

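Request:
servo_tool --targets '[[1,[-37,14,-9],[0,0,-4.0]],[1,[-37,11,-9],[0,0,-4.0]],[1,[-38,8,-9],[0,0,-4.0]],[1,[-39,6,-9],[0,0,-4.0]],[1,[-39,3,-8],[0,0,-4.0]]]'

```text
clock: 14.8
ee_pos: [0.4969, 0.1261, 0.1615]
tcp_rot: [0.636, 0.772, 0.001, 0.001]
ft_force: [0.8, -0.8, -0.7]
opening: 0.0856
```

Request:
servo_tool --targets '[[1,[-37,0,-3],[0,0,1.0]],[1,[-37,0,-3],[0,0,1.0]],[1,[-37,1,-3],[0,0,1.5]],[1,[-37,2,-4],[0,0,1.0]],[1,[-37,3,-3],[0,0,1.5]]]'

```text
clock: 15.22
ee_pos: [0.5303, -0.0564, 0.1772]
tcp_rot: [0.677, 0.736, 0.0, 0.001]
ft_force: [0.9, 0.4, -0.3]
opening: 0.0852
```

Request:
servo_tool --targets '[[1,[-37,3,-4],[0,0,1.5]],[1,[-37,4,-3],[0,0,2]],[1,[-37,5,-4],[0,0,2]],[1,[-38,6,-3],[0,0,2]],[1,[-30,5,0],[0,0,2]]]'

```text
clock: 15.63
ee_pos: [0.5577, -0.2362, 0.1916]
tcp_rot: [0.737, 0.676, 0.0, 0.001]
ft_force: [0.5, 0.6, 0.4]
opening: 0.0851
```

Request:
servo_tool --targets '[[1,[-30,5,0],[0,0,2]],[1,[-35,4,0],[0,0,0]],[1,[-4,4,0],[0,0,0]],[1,[0,0,0],[0,0,0]],[1,[0,0,0],[0,0,0]]]'

```text
clock: 16.05
ee_pos: [0.5629, -0.3028, 0.1902]
tcp_rot: [0.748, 0.664, 0.0, -0.0]
ft_force: [-0.2, -0.9, -0.0]
opening: 0.0852
```

```bash
cat > look.py <<'E'
from seg import *
def look(fn,near,cam="wrist",R=.055):
    im,d,c=snap(cam,fn);hsv=cv2.cvtColor(im,cv2.COLOR_BGR2HSV)
    m=cv2.inRange(hsv,(0,0,120),(180,70,255))>0
    P=pts(im,d,c,m,(.008,.05));P=P[np.hypot(P[:,0]-near[0],P[:,1]-near[1])<R]
    F=P[(P[:,2]<.022)&(P[:,2]>.011)];B=P[(P[:,2]>.033)&(P[:,2]<.04)]
    print("flange",rect(F));print("boss",rect(B));return F,B
E
python3 - <<'E'
from look import *
st();look("w2",(.580,-.306))
E
```

```text
t 16.05 tcp [ 0.5629 -0.3028  0.1902 -6.7691] zaxis [-0.     0.001 -1.   ] F [-0.2 -0.9 -0. ] open 0.0852
flange ([array([ 580.2, -306.5]), array([55.1, 69.5]), np.float64(85.8)], 0.0169)
boss ([array([ 580.3, -306.1]), array([29.9, 33.6]), np.float64(85.7)], 0.0368)
```

```bash
python3 - <<'E'
from plan import *
plan([(.5803,-.3063,.06,-4.3),(.5803,-.3063,.0140,-4.3)],1,step=37)
print("carry")
plan([(.5803,-.3063,.04,-4.3),(.58,-.29,.13,-4.3),(.5548,.0990,.13,11),(.5548,.0990,.065,11)],-1,start=[.5803,-.3063,.0140,-4.3],step=32)
E
```

```text
[[1,[-1,4,33],[0,0,-0.5]],[1,[0,5,32],[0,0,-0.5]],[1,[-1,4,33],[0,0,-0.5]],[1,[0,5,32],[0,0,-1.0]],[1,[0,0,23],[0,0,0.0]]]
[[1,[0,0,23],[0,0,0.0]]]
end [ 0.5806 -0.3059  0.0141 -4.2066]
carry
[[-1,[0,0,-26],[0,0,0.0]],[-1,[5,-1,-30],[0,0,0.0]],[-1,[6,0,-30],[0,0,0.0]],[-1,[5,-1,-30],[0,0,0.0]],[-1,[30,-4,0],[0,0,-1.0]]]
[[-1,[30,-4,0],[0,0,-1.0]],[-1,[30,-3,0],[0,0,-1.0]],[-1,[30,-3,0],[0,0,-1.0]],[-1,[30,-2,0],[0,0,-1.5]],[-1,[30,-1,0],[0,0,-1.0]]]
[[-1,[30,-1,0],[0,0,-1.5]],[-1,[30,0,0],[0,0,-1.0]],[-1,[30,1,0],[0,0,-1.5]],[-1,[30,1,0],[0,0,-1.0]],[-1,[30,2,0],[0,0,-1.5]]]
[[-1,[29,3,0],[0,0,-1.0]],[-1,[30,3,0],[0,0,-1.5]],[-1,[0,0,22],[0,0,0.0]],[-1,[0,0,22],[0,0,0.0]],[-1,[0,0,21],[0,0,0.0]]]
end [ 0.5548  0.0993  0.065  11.2   ]
```

Request:
servo_tool --targets '[[1,[-1,4,33],[0,0,-0.5]],[1,[0,5,32],[0,0,-0.5]],[1,[-1,4,33],[0,0,-0.5]],[1,[0,5,32],[0,0,-1.0]],[1,[0,0,0],[0,0,0]]]'

```text
clock: 16.52
ee_pos: [0.5768, -0.3018, 0.0524]
tcp_rot: [0.732, 0.682, -0.001, -0.006]
ft_force: [-2.4, 1.0, -1.2]
opening: 0.0854
```

Request:
servo_tool --targets '[[1,[0,0,0],[0,0,0]],[1,[0,0,0],[0,0,0]],[1,[0,0,0],[0,0,0]]]'

```text
clock: 16.77
ee_pos: [0.5825, -0.3074, 0.0637]
tcp_rot: [0.733, 0.681, 0.001, 0.002]
ft_force: [0.1, -0.5, 0.4]
opening: 0.0851
```

```bash
python3 - <<'E'
from plan import *
st();plan([(.5803,-.3063,.0140,-4.3)],1,step=20)
E
```

```text
t 16.77 tcp [ 0.5825 -0.3074  0.0637 -4.2014] zaxis [ 0.004 -0.003 -1.   ] F [ 0.1 -0.5  0.4] open 0.0851
[[1,[0,-1,17],[0,0,0.0]],[1,[0,-1,16],[0,0,0.0]],[1,[1,0,17],[0,0,0.0]]]
end [ 0.5805 -0.3063  0.0137 -4.2014]
```

Request:
servo_tool --targets '[[1,[0,0,16],[0,0,0]],[1,[0,0,16],[0,0,0]],[1,[0,0,14],[0,0,0]],[1,[0,0,0],[0,0,0]],[1,[0,0,0],[0,0,0]]]'

```text
clock: 17.18
ee_pos: [0.5806, -0.3068, 0.0147]
tcp_rot: [0.733, 0.68, -0.0, -0.0]
ft_force: [0.8, -0.2, 0.5]
opening: 0.0855
```

Request:
servo_tool --targets '[[-1,[0,0,0],[0,0,0]],[-1,[0,0,0],[0,0,0]],[-1,[0,0,0],[0,0,0]],[-1,[0,0,0],[0,0,0]],[-1,[0,0,0],[0,0,0]]]'

```text
clock: 17.6
ee_pos: [0.5809, -0.3073, 0.0155]
tcp_rot: [0.733, 0.681, -0.0, 0.0]
ft_force: [0.1, 0.4, -1.4]
opening: 0.0335
```

Request:
servo_tool --targets '[[-1,[0,0,0],[0,0,0]],[-1,[0,0,0],[0,0,0]]]'

```text
clock: 17.77
ee_pos: [0.581, -0.3073, 0.0154]
tcp_rot: [0.733, 0.681, -0.0, 0.0]
ft_force: [-2.6, 0.0, 6.7]
opening: 0.0334
```

```bash
python3 - <<'E'
from plan import *
st()
E
```

```text
t 17.77 tcp [ 0.581  -0.3073  0.0154 -4.2288] zaxis [ 0.001 -0.001 -1.   ] F [-2.6  0.   6.7] open 0.0334
```

Request:
servo_tool --targets '[[-1,[0,0,-26],[0,0,0.0]],[-1,[5,-1,-30],[0,0,0.0]],[-1,[6,0,-30],[0,0,0.0]],[-1,[5,-1,-30],[0,0,0.0]],[-1,[20,-4,0],[0,0,-1.0]]]'

```text
clock: 18.18
ee_pos: [0.5813, -0.2746, 0.1383]
tcp_rot: [0.727, 0.686, 0.001, 0.006]
ft_force: [1.5, 0.4, 0.5]
opening: 0.0335
```

Request:
servo_tool --targets '[[-1,[30,-4,0],[0,0,-1.0]],[-1,[30,-3,0],[0,0,-1.0]],[-1,[30,-3,0],[0,0,-1.0]],[-1,[30,-2,0],[0,0,-1.5]],[-1,[30,-1,0],[0,0,-1.0]]]'

```text
clock: 18.6
ee_pos: [0.5668, -0.1187, 0.13]
tcp_rot: [0.693, 0.721, 0.0, -0.0]
ft_force: [0.7, 0.9, -1.0]
opening: 0.0331
```

Request:
servo_tool --targets '[[-1,[30,-1,0],[0,0,-1.5]],[-1,[30,0,0],[0,0,-1.0]],[-1,[30,1,0],[0,0,-1.5]],[-1,[30,1,0],[0,0,-1.0]],[-1,[30,2,0],[0,0,-1.5]]]'

```text
clock: 19.02
ee_pos: [0.557, 0.0311, 0.1301]
tcp_rot: [0.651, 0.759, 0.0, -0.0]
ft_force: [0.8, -0.4, -0.6]
opening: 0.0333
```

Request:
servo_tool --targets '[[-1,[29,3,0],[0,0,-1.0]],[-1,[25,3,0],[0,0,-1.5]],[-1,[15,0,20],[0,0,0.0]],[-1,[0,0,15],[0,0,0.0]],[-1,[0,0,15],[0,0,0.0]]]'

```text
clock: 19.43
ee_pos: [0.5514, 0.1001, 0.0795]
tcp_rot: [0.633, 0.774, 0.0, -0.0]
ft_force: [0.3, 0.3, -0.9]
opening: 0.0331
```

Request:
servo_tool --targets '[[-1,[0,0,0],[0,0,0]],[-1,[0,0,0],[0,0,0]],[-1,[0,0,0],[0,0,0]],[-1,[0,0,0],[0,0,0]]]'

```text
clock: 19.77
ee_pos: [0.553, 0.0984, 0.0816]
tcp_rot: [0.634, 0.773, 0.001, 0.001]
ft_force: [0.2, -0.3, -0.5]
opening: 0.0333
```

```bash
python3 - <<'E'
from plan import *
st();p=pose()[0]
print((np.array([.5548,.0990])-p[:2])*1000)
plan([(.5550,.0980,.043,11)],-1,step=20)
E
```

```text
t 19.77 tcp [ 0.553   0.0984  0.0816 11.2402] zaxis [ 0.002  0.    -1.   ] F [ 0.2 -0.3 -0.5] open 0.0333
[1.84360079 0.63376784]
[[-1,[0,1,19],[0,0,0.0]],[-1,[-1,1,20],[0,0,0.0]]]
end [ 0.5551  0.0978  0.0426 11.2402]
```

Request:
servo_tool --targets '[[-1,[0,1,19],[0,0,0]],[-1,[-1,1,18],[0,0,0]],[-1,[0,0,0],[0,0,0]],[-1,[0,0,0],[0,0,0]],[-1,[0,0,0],[0,0,0]]]'

```text
clock: 20.18
ee_pos: [0.555, 0.0979, 0.0446]
tcp_rot: [0.634, 0.773, 0.001, 0.001]
ft_force: [-0.3, 0.1, -1.1]
opening: 0.0329
```

Request:
servo_tool --targets '[[-1,[0,0,7],[0,0,0]],[-1,[0,0,5],[0,0,0]],[-1,[0,0,0],[0,0,0]]]'

```text
clock: 20.43
ee_pos: [0.5535, 0.098, 0.0306]
tcp_rot: [0.634, 0.773, -0.0, -0.0]
ft_force: [0.8, -0.7, -1.1]
opening: 0.0332
```

```bash
python3 - <<'E'
from plan import *
st()
E
```

```text
t 20.43 tcp [ 0.5535  0.098   0.0306 11.2675] zaxis [-0.001 -0.    -1.   ] F [ 0.8 -0.7 -1.1] open 0.0332
```

Request:
servo_tool --targets '[[-1,[0,0,5],[0,0,0]],[-1,[0,0,4],[0,0,0]],[-1,[0,0,1],[0,0,0]],[-1,[0,0,0],[0,0,0]]]'

```text
clock: 20.77
ee_pos: [0.5545, 0.0981, 0.0233]
tcp_rot: [0.634, 0.773, -0.0, 0.0]
ft_force: [-7.5, -0.2, 16.2]
opening: 0.0328
```

```bash
python3 - <<'E'
from plan import *
st()
E
```

```text
t 20.77 tcp [ 0.5545  0.0981  0.0233 11.2884] zaxis [ 0. -0. -1.] F [-7.5 -0.2 16.2] open 0.0328
```

```bash
python3 - <<'E'
from plan import *
plan([(.55,.06,.15,11),(.54,-.05,.17,11),(.485,-.38,.19,-6)],1,start=[.5545,.098,.10,11.2],step=38)
E
```

```text
[[1,[-18,-6,-25],[0,0,0.0]],[1,[-18,-6,-25],[0,0,0.0]],[1,[-35,-10,-7],[0,0,0.0]],[1,[-36,-10,-7],[0,0,0.0]],[1,[-35,-11,-6],[0,0,0.0]]]
[[1,[-35,-13,-2],[0,0,2.0]],[1,[-35,-12,-2],[0,0,2.0]],[1,[-36,-11,-2],[0,0,2.0]],[1,[-36,-9,-2],[0,0,2.0]],[1,[-36,-8,-2],[0,0,2.0]]]
[[1,[-37,-7,-2],[0,0,2.0]],[1,[-37,-6,-3],[0,0,1.5]],[1,[-37,-4,-2],[0,0,2.0]],[1,[-36,-4,-3],[0,0,1.5]]]
end [ 0.4847 -0.3796  0.19   -5.8   ]
```

Request:
servo_tool --targets '[[0.3,[0,0,0],[0,0,0]],[0.3,[0,0,0],[0,0,0]],[0.3,[0,0,0],[0,0,0]],[0.3,[0,0,-15],[0,0,0]],[0.5,[0,0,-31],[0,0,0]]]'

```text
clock: 21.18
ee_pos: [0.5501, 0.0978, 0.0631]
tcp_rot: [0.634, 0.773, -0.003, -0.003]
ft_force: [-0.6, 0.4, 0.0]
opening: 0.0637
```

Request:
servo_tool --targets '[[1,[0,0,-31],[0,0,0]],[1,[0,0,0],[0,0,0]]]'

```text
clock: 21.35
ee_pos: [0.5584, 0.0982, 0.1045]
tcp_rot: [0.634, 0.773, 0.003, 0.004]
ft_force: [1.3, -0.9, 1.8]
opening: 0.0847
```

Request:
servo_tool --targets '[[1,[-18,-6,-25],[0,0,0.0]],[1,[-18,-6,-25],[0,0,0.0]],[1,[-35,-10,-7],[0,0,0.0]],[1,[-36,-10,-7],[0,0,0.0]],[1,[-35,-11,-6],[0,0,0.0]]]'

```text
clock: 21.77
ee_pos: [0.5399, -0.0509, 0.1691]
tcp_rot: [0.634, 0.774, 0.0, 0.001]
ft_force: [1.0, 0.3, 0.6]
opening: 0.0856
```

Request:
servo_tool --targets '[[1,[-35,-13,-2],[0,0,2.0]],[1,[-35,-12,-2],[0,0,2.0]],[1,[-36,-11,-2],[0,0,2.0]],[1,[-36,-9,-2],[0,0,2.0]],[1,[-36,-8,-2],[0,0,2.0]]]'

```text
clock: 22.18
ee_pos: [0.509, -0.235, 0.1781]
tcp_rot: [0.7, 0.714, 0.0, 0.0]
ft_force: [0.8, 0.2, -0.1]
opening: 0.0853
```

Request:
servo_tool --targets '[[1,[-37,-7,-2],[0,0,2.0]],[1,[-37,-6,-3],[0,0,1.5]],[1,[-37,-4,-2],[0,0,2.0]],[1,[-36,-4,-3],[0,0,1.5]],[1,[0,0,0],[0,0,0]]]'

```text
clock: 22.6
ee_pos: [0.4831, -0.3862, 0.1886]
tcp_rot: [0.744, 0.669, -0.001, 0.002]
ft_force: [-0.5, 0.4, 0.5]
opening: 0.0854
```

Request:
servo_tool --targets '[[1,[0,0,0],[0,0,0]],[1,[0,0,0],[0,0,0]],[1,[0,0,0],[0,0,0]]]'

```text
clock: 22.85
ee_pos: [0.485, -0.3783, 0.1877]
tcp_rot: [0.741, 0.671, 0.0, -0.001]
ft_force: [0.1, 0.6, -0.6]
opening: 0.0854
```

```bash
python3 - <<'E'
from look import *
st();F,B=look("w3",(.4966,-.397))
r=cv2.minAreaRect((F[:,:2]*1000).astype(np.float32));b=cv2.minAreaRect((B[:,:2]*1000).astype(np.float32))
x,y=np.array(b[0])/1000;a=r[2]-90 if r[1][1]>r[1][0] else r[2]
print(x,y,a);plan([(x,y,.06,a)],1,step=33)
E
```

```text
t 22.85 tcp [ 0.485  -0.3783  0.1877 -5.6573] zaxis [-0.001  0.001 -1.   ] F [ 0.1  0.6 -0.6] open 0.0854
flange ([array([ 497.5, -396.4]), array([56.4, 69.7]), np.float64(83.0)], 0.0167)
boss ([array([ 497.4, -396.2]), array([29.8, 34. ]), np.float64(82.7)], 0.0367)
0.4974371337890625 -0.3961923522949219 -6.98919677734375
[[1,[-4,3,32],[0,0,0.5]],[1,[-4,4,32],[0,0,0.5]],[1,[-4,4,32],[0,0,0.0]],[1,[-5,3,32],[0,0,0.5]]]
end [ 0.4972 -0.3966  0.0598 -7.1285]
```

Request:
servo_tool --targets '[[1,[-4,3,32],[0,0,0.5]],[1,[-4,4,32],[0,0,0.5]],[1,[-4,4,32],[0,0,0.0]],[1,[-5,3,22],[0,0,0.5]],[1,[0,0,0],[0,0,0]]]'

```text
clock: 23.32
ee_pos: [0.4946, -0.3943, 0.0642]
tcp_rot: [0.75, 0.662, -0.0, -0.005]
ft_force: [-0.5, 1.3, -0.6]
opening: 0.0856
```

Request:
servo_tool --targets '[[1,[0,0,0],[0,0,0]],[1,[0,0,0],[0,0,0]],[1,[0,0,0],[0,0,0]],[1,[0,0,0],[0,0,0]],[1,[0,0,0],[0,0,0]]]'

```text
clock: 23.73
ee_pos: [0.4977, -0.3987, 0.0723]
tcp_rot: [0.75, 0.661, 0.0, 0.002]
ft_force: [0.5, -0.1, -0.7]
opening: 0.0852
```

```bash
python3 - <<'E'
from plan import *
st();plan([(.4974,-.3963,.0142,-7)],1,step=20)
print("carry p1")
plan([(.4974,-.3963,.04,-7),(.5,-.385,.135,-7),(.545,-.10,.135,5),(.5682,.02,.13,11),(.5682,.0303,.075,11)],-1,start=[.4974,-.3963,.0142,-7],step=32)
E
```

```text
t 23.73 tcp [ 0.4977 -0.3987  0.0723 -7.211 ] zaxis [ 0.002 -0.002 -1.   ] F [ 0.5 -0.1 -0.7] open 0.0852
[[1,[1,0,19],[0,0,0.0]],[1,[1,0,20],[0,0,0.0]],[1,[0,-1,19],[0,0,0.0]]]
end [ 0.497  -0.3966  0.0143 -7.211 ]
carry p1
[[-1,[0,0,-26],[0,0,0.0]],[-1,[4,0,-32],[0,0,0.0]],[-1,[4,1,-31],[0,0,0.0]],[-1,[4,0,-32],[0,0,0.0]],[-1,[32,1,0],[0,0,-1.5]]]
[[-1,[32,2,0],[0,0,-1.5]],[-1,[32,3,0],[0,0,-1.5]],[-1,[32,4,0],[0,0,-1.0]],[-1,[32,4,0],[0,0,-1.5]],[-1,[31,5,0],[0,0,-1.0]]]
[[-1,[32,5,0],[0,0,-1.5]],[-1,[31,7,0],[0,0,-1.0]],[-1,[31,7,0],[0,0,-1.5]],[-1,[29,8,1],[0,0,-1.5]],[-1,[29,9,1],[0,0,-1.5]]]
[[-1,[29,10,2],[0,0,-1.5]],[-1,[29,11,1],[0,0,-1.5]],[-1,[5,1,28],[0,0,0.0]],[-1,[5,1,27],[0,0,0.0]]]
end [ 0.5685  0.0301  0.0752 11.    ]
```

Request:
servo_tool --targets '[[1,[1,0,19],[0,0,0]],[1,[0,0,20],[0,0,0]],[1,[0,0,18],[0,0,0]],[1,[0,0,0],[0,0,0]],[1,[0,0,0],[0,0,0]]]'

```text
clock: 24.15
ee_pos: [0.4964, -0.3966, 0.0129]
tcp_rot: [0.75, 0.661, -0.0, -0.001]
ft_force: [-0.2, 0.3, -1.0]
opening: 0.0857
```

Request:
servo_tool --targets '[[-1,[0,0,0],[0,0,0]],[-1,[0,0,0],[0,0,0]],[-1,[0,0,0],[0,0,0]],[-1,[0,0,0],[0,0,0]],[-1,[0,0,0],[0,0,0]]]'

```text
clock: 24.57
ee_pos: [0.4979, -0.3983, 0.0155]
tcp_rot: [0.75, 0.661, -0.0, 0.002]
ft_force: [0.8, -0.7, 0.8]
opening: 0.033
```

Request:
servo_tool --targets '[[-1,[0,0,0],[0,0,0]],[-1,[0,0,0],[0,0,0]]]'

```text
clock: 24.73
ee_pos: [0.498, -0.3983, 0.0155]
tcp_rot: [0.75, 0.661, -0.0, 0.002]
ft_force: [-0.2, 0.7, 5.5]
opening: 0.0332
```

Request:
servo_tool --targets '[[-1,[0,0,-26],[0,0,0.0]],[-1,[4,0,-32],[0,0,0.0]],[-1,[4,1,-31],[0,0,0.0]],[-1,[4,0,-32],[0,0,0.0]],[-1,[32,1,0],[0,0,-1.5]]]'

```text
clock: 25.15
ee_pos: [0.5075, -0.3605, 0.1433]
tcp_rot: [0.743, 0.67, -0.0, 0.008]
ft_force: [1.5, -0.3, 0.9]
opening: 0.0333
```

Request:
servo_tool --targets '[[-1,[32,2,0],[0,0,-1.5]],[-1,[32,3,0],[0,0,-1.5]],[-1,[32,4,0],[0,0,-1.0]],[-1,[32,4,0],[0,0,-1.5]],[-1,[31,5,0],[0,0,-1.0]]]'

```text
clock: 25.57
ee_pos: [0.5305, -0.1941, 0.1345]
tcp_rot: [0.702, 0.712, 0.0, 0.0]
ft_force: [0.5, 0.2, -1.4]
opening: 0.0331
```

Request:
servo_tool --targets '[[-1,[32,5,0],[0,0,-1.5]],[-1,[31,7,0],[0,0,-1.0]],[-1,[31,7,0],[0,0,-1.5]],[-1,[29,8,1],[0,0,-1.5]],[-1,[29,9,1],[0,0,-1.5]]]'

```text
clock: 25.98
ee_pos: [0.5575, -0.0401, 0.1326]
tcp_rot: [0.657, 0.754, 0.0, 0.0]
ft_force: [0.3, -0.1, -0.8]
opening: 0.033
```

Request:
servo_tool --targets '[[-1,[29,10,2],[0,0,-1.5]],[-1,[29,11,1],[0,0,-1.5]],[-1,[5,1,28],[0,0,0.0]],[-1,[5,1,27],[0,0,0.0]],[-1,[0,0,0],[0,0,0]]]'

```text
clock: 26.4
ee_pos: [0.5654, 0.0308, 0.069]
tcp_rot: [0.637, 0.771, -0.003, -0.004]
ft_force: [-2.2, -0.9, -2.0]
opening: 0.0335
```

Request:
servo_tool --targets '[[-1,[0,0,0],[0,0,0]],[-1,[0,0,0],[0,0,0]],[-1,[0,0,0],[0,0,0]],[-1,[0,0,0],[0,0,0]]]'

```text
clock: 26.73
ee_pos: [0.5713, 0.0282, 0.0764]
tcp_rot: [0.638, 0.77, 0.001, 0.001]
ft_force: [1.1, 0.8, -1.9]
opening: 0.033
```

```bash
python3 - <<'E'
from plan import *
st()
plan([(.5685,.0290,.044,11)],-1,step=20)
E
```

```text
t 26.73 tcp [ 0.5713  0.0282  0.0764 10.716 ] zaxis [ 0.003 -0.    -1.   ] F [ 1.1  0.8 -1.9] open 0.033
[[-1,[1,-1,16],[0,0,0.0]],[-1,[0,-2,16],[0,0,-0.5]]]
end [ 0.5682  0.0286  0.0444 11.216 ]
```

Request:
servo_tool --targets '[[-1,[0,-1,16],[0,0,0]],[-1,[0,-1,15],[0,0,0]],[-1,[0,0,0],[0,0,0]],[-1,[0,0,0],[0,0,0]],[-1,[0,0,0],[0,0,0]]]'

```text
clock: 27.15
ee_pos: [0.5688, 0.0282, 0.0446]
tcp_rot: [0.638, 0.77, 0.0, 0.001]
ft_force: [0.1, -0.7, -1.2]
opening: 0.0334
```

Request:
servo_tool --targets '[[-1,[0,0,0],[0,0,0]],[-1,[0,0,0],[0,0,0]]]'

```text
clock: 27.32
ee_pos: [0.5689, 0.0284, 0.0446]
tcp_rot: [0.638, 0.77, 0.001, 0.001]
ft_force: [-1.0, 0.9, -2.1]
opening: 0.0334
```

```bash
python3 - <<'E'
from plan import *
st()
plan([(.5686,.0284,.0306,11)],-1,step=20)
E
```

```text
t 27.32 tcp [ 0.5689  0.0284  0.0446 10.7666] zaxis [ 0.002 -0.    -1.   ] F [-1.   0.9 -2.1] open 0.0334
[[-1,[0,0,14],[0,0,0.0]]]
end [ 0.5689  0.0284  0.0306 10.7666]
```

Request:
servo_tool --targets '[[-1,[0,0,7],[0,0,0]],[-1,[0,0,6],[0,0,0]],[-1,[0,0,0],[0,0,0]]]'

```text
clock: 27.57
ee_pos: [0.5666, 0.0287, 0.0287]
tcp_rot: [0.638, 0.77, -0.001, -0.001]
ft_force: [-0.5, -0.4, -1.8]
opening: 0.0329
```

Request:
servo_tool --targets '[[-1,[0,0,5],[0,0,0]],[-1,[0,0,4],[0,0,0]],[-1,[0,0,1],[0,0,0]],[-1,[0,0,0],[0,0,0]]]'

```text
clock: 27.9
ee_pos: [0.5681, 0.0286, 0.0234]
tcp_rot: [0.637, 0.77, -0.0, -0.0]
ft_force: [-12.6, 1.0, 25.7]
opening: 0.0333
```

```bash
python3 - <<'E'
from plan import *
st()
plan([(.55,.0,.15,9),(.37,-.27,.19,-2)],1,start=[.569,.0284,.10,11],step=38)
E
```

```text
t 27.9 tcp [ 0.5681  0.0286  0.0234 10.7944] zaxis [-0.001 -0.    -1.   ] F [-12.6   1.   25.7] open 0.0333
[[1,[-12,-12,-25],[0,0,1.0]],[1,[-12,-12,-25],[0,0,1.0]],[1,[-27,-24,-4],[0,0,1.0]],[1,[-27,-24,-5],[0,0,1.0]],[1,[-27,-24,-4],[0,0,1.5]]]
[[1,[-28,-23,-4],[0,0,1.0]],[1,[-28,-22,-5],[0,0,1.5]],[1,[-29,-22,-4],[0,0,1.0]],[1,[-29,-21,-5],[0,0,1.5]],[1,[-30,-20,-4],[0,0,1.0]]]
[[1,[-31,-19,-5],[0,0,1.5]]]
end [ 0.3704 -0.2703  0.19   -2.    ]
```

Request:
servo_tool --targets '[[0.3,[0,0,0],[0,0,0]],[0.3,[0,0,0],[0,0,0]],[0.3,[0,0,0],[0,0,0]],[0.3,[0,0,-15],[0,0,0]],[0.5,[0,0,-31],[0,0,0]]]'

```text
clock: 28.32
ee_pos: [0.5637, 0.0289, 0.0619]
tcp_rot: [0.638, 0.77, -0.003, -0.004]
ft_force: [0.4, 0.6, -1.0]
opening: 0.0638
```

Request:
servo_tool --targets '[[1,[0,0,-31],[0,0,0]],[1,[-12,-12,-25],[0,0,1.0]],[1,[-12,-12,-25],[0,0,1.0]],[1,[-27,-24,-4],[0,0,1.0]],[1,[-27,-24,-5],[0,0,1.0]]]'

```text
clock: 28.73
ee_pos: [0.5094, -0.0602, 0.1579]
tcp_rot: [0.664, 0.748, 0.001, 0.001]
ft_force: [0.4, -0.9, 0.4]
opening: 0.0853
```

Request:
servo_tool --targets '[[1,[-27,-24,-4],[0,0,1.5]],[1,[-28,-23,-4],[0,0,1.0]],[1,[-28,-22,-5],[0,0,1.5]],[1,[-29,-22,-4],[0,0,1.0]],[1,[-29,-21,-5],[0,0,1.5]]]'

```text
clock: 29.15
ee_pos: [0.4059, -0.2095, 0.178]
tcp_rot: [0.706, 0.709, -0.0, -0.0]
ft_force: [1.0, -1.0, -0.4]
opening: 0.0853
```

Request:
servo_tool --targets '[[1,[-30,-20,-4],[0,0,1.0]],[1,[-31,-19,-5],[0,0,1.5]],[1,[0,0,0],[0,0,0]],[1,[0,0,0],[0,0,0]],[1,[0,0,0],[0,0,0]]]'

```text
clock: 29.57
ee_pos: [0.3679, -0.2691, 0.1868]
tcp_rot: [0.721, 0.693, 0.0, -0.0]
ft_force: [-0.3, -0.7, 0.6]
opening: 0.0852
```

```bash
python3 - <<'E'
from look import *
st();F,B=look("w4",(.376,-.283))
r=cv2.minAreaRect((F[:,:2]*1000).astype(np.float32));b=cv2.minAreaRect((B[:,:2]*1000).astype(np.float32))
x,y=np.array(b[0])/1000;a=r[2]-90 if r[1][1]>r[1][0] else r[2]
print(x,y,a);plan([(x,y,.06,a)],1,step=33)
E
```

```text
t 29.57 tcp [ 0.3679 -0.2691  0.1868 -2.2796] zaxis [-0.     0.001 -1.   ] F [-0.3 -0.7  0.6] open 0.0852
flange ([array([ 377.7, -283.3]), array([56.4, 70.2]), np.float64(88.5)], 0.0167)
boss ([array([ 377.8, -283.3]), array([30. , 33.4]), np.float64(88.1)], 0.0367)
0.37776162719726564 -0.2832702941894531 -1.4982223510742188
[[1,[-4,3,32],[0,0,0.0]],[1,[-3,2,32],[0,0,0.0]],[1,[-4,3,31],[0,0,-0.5]],[1,[-3,2,32],[0,0,0.0]]]
end [ 0.3777 -0.2829  0.0597 -1.6948]
```

Request:
servo_tool --targets '[[1,[-4,3,32],[0,0,0]],[1,[-3,2,32],[0,0,0]],[1,[-4,3,31],[0,0,-0.5]],[1,[-3,2,22],[0,0,0]],[1,[0,0,0],[0,0,0]]]'

```text
clock: 30.03
ee_pos: [0.3756, -0.2796, 0.0651]
tcp_rot: [0.717, 0.697, 0.0, -0.005]
ft_force: [-0.8, 0.6, 0.0]
opening: 0.0853
```

Request:
servo_tool --targets '[[1,[0,0,0],[0,0,0]],[1,[0,0,0],[0,0,0]],[1,[0,0,0],[0,0,0]],[1,[0,0,0],[0,0,0]]]'

```text
clock: 30.37
ee_pos: [0.3787, -0.2844, 0.0722]
tcp_rot: [0.717, 0.697, -0.0, 0.002]
ft_force: [0.1, -0.3, 0.6]
opening: 0.0856
```

```bash
python3 - <<'E'
from plan import *
st();plan([(.3778,-.2833,.0142,-1.6)],1,step=20)
print("carry p0")
plan([(.3778,-.2833,.04,-1.6),(.385,-.27,.135,-1.6),(.55,-.13,.135,6),(.5816,-.05,.13,11),(.5816,-.0384,.075,11)],-1,start=[.3778,-.2833,.0142,-1.6],step=32)
E
```

```text
t 30.37 tcp [ 0.3787 -0.2844  0.0722 -1.6904] zaxis [ 0.002 -0.002 -1.   ] F [ 0.1 -0.3  0.6] open 0.0856
[[1,[0,0,19],[0,0,0.0]],[1,[1,0,20],[0,0,0.0]],[1,[0,-1,19],[0,0,0.0]]]
end [ 0.3777 -0.2834  0.0142 -1.6904]
carry p0
[[-1,[0,0,-26],[0,0,0.0]],[-1,[4,2,-32],[0,0,0.0]],[-1,[5,2,-31],[0,0,0.0]],[-1,[4,3,-32],[0,0,0.0]],[-1,[21,23,0],[0,0,-1.0]]]
[[-1,[20,23,0],[0,0,-1.0]],[-1,[20,24,0],[0,0,-1.0]],[-1,[19,24,0],[0,0,-1.0]],[-1,[19,24,0],[0,0,-1.0]],[-1,[19,25,0],[0,0,-1.5]]]
[[-1,[18,25,0],[0,0,-1.0]],[-1,[25,13,2],[0,0,-1.5]],[-1,[25,14,2],[0,0,-2.0]],[-1,[25,15,1],[0,0,-1.5]],[-1,[6,1,28],[0,0,0.0]]]
[[-1,[6,1,27],[0,0,0.0]]]
end [ 0.5812 -0.0381  0.0752 10.9   ]
```

Request:
servo_tool --targets '[[1,[1,0,19],[0,0,0]],[1,[0,0,20],[0,0,0]],[1,[0,0,18],[0,0,0]],[1,[0,0,0],[0,0,0]],[1,[0,0,0],[0,0,0]]]'

```text
clock: 30.78
ee_pos: [0.3774, -0.2825, 0.0136]
tcp_rot: [0.718, 0.696, 0.0, -0.0]
ft_force: [0.1, -0.4, 0.4]
opening: 0.0853
```

Request:
servo_tool --targets '[[-1,[0,0,0],[0,0,0]],[-1,[0,0,0],[0,0,0]],[-1,[0,0,0],[0,0,0]],[-1,[0,0,0],[0,0,0]],[-1,[0,0,0],[0,0,0]]]'

```text
clock: 31.2
ee_pos: [0.3786, -0.284, 0.0153]
tcp_rot: [0.718, 0.696, -0.0, 0.001]
ft_force: [-3.9, 2.9, 13.1]
opening: 0.0332
```

Request:
servo_tool --targets '[[-1,[0,0,0],[0,0,0]],[-1,[0,0,0],[0,0,0]]]'

```text
clock: 31.37
ee_pos: [0.3786, -0.284, 0.0153]
tcp_rot: [0.718, 0.696, -0.0, 0.001]
ft_force: [-2.6, 0.3, 11.1]
opening: 0.0336
```

Request:
servo_tool --targets '[[-1,[0,0,-26],[0,0,0.0]],[-1,[4,2,-32],[0,0,0.0]],[-1,[5,2,-31],[0,0,0.0]],[-1,[4,3,-32],[0,0,0.0]],[-1,[21,23,0],[0,0,-1.0]]]'

```text
clock: 31.78
ee_pos: [0.4103, -0.2542, 0.1416]
tcp_rot: [0.713, 0.702, -0.001, 0.006]
ft_force: [1.5, -1.6, -1.2]
opening: 0.0332
```

Request:
servo_tool --targets '[[-1,[20,23,0],[0,0,-1.0]],[-1,[20,24,0],[0,0,-1.0]],[-1,[19,24,0],[0,0,-1.0]],[-1,[19,24,0],[0,0,-1.0]],[-1,[19,25,0],[0,0,-1.5]]]'

```text
clock: 32.2
ee_pos: [0.5272, -0.1488, 0.1345]
tcp_rot: [0.677, 0.736, -0.0, 0.0]
ft_force: [0.0, -1.3, 0.2]
opening: 0.0332
```

Request:
servo_tool --targets '[[-1,[18,25,0],[0,0,-1.0]],[-1,[25,13,2],[0,0,-1.5]],[-1,[25,14,2],[0,0,-2.0]],[-1,[25,15,1],[0,0,-1.5]],[-1,[6,1,28],[0,0,0.0]]]'

```text
clock: 32.62
ee_pos: [0.5873, -0.041, 0.1069]
tcp_rot: [0.636, 0.772, 0.003, 0.005]
ft_force: [0.6, -0.1, 0.0]
opening: 0.0328
```

Request:
servo_tool --targets '[[-1,[4,1,27],[0,0,0]],[-1,[0,0,0],[0,0,0]],[-1,[0,0,0],[0,0,0]],[-1,[0,0,0],[0,0,0]],[-1,[0,0,0],[0,0,0]]]'

```text
clock: 33.03
ee_pos: [0.5832, -0.0408, 0.0765]
tcp_rot: [0.638, 0.77, 0.001, 0.001]
ft_force: [0.1, -0.1, -1.3]
opening: 0.0332
```

Request:
servo_tool --targets '[[-1,[0,0,0],[0,0,0]],[-1,[0,0,0],[0,0,0]]]'

```text
clock: 33.2
ee_pos: [0.5828, -0.0407, 0.076]
tcp_rot: [0.638, 0.77, 0.001, 0.001]
ft_force: [0.5, 0.0, -0.9]
opening: 0.0328
```

```bash
python3 - <<'E'
from plan import *
st()
plan([(.5818,-.0398,.044,11)],-1,step=20)
E
```

```text
t 33.2 tcp [ 0.5828 -0.0407  0.076  10.7234] zaxis [ 0.003 -0.001 -1.   ] F [ 0.5  0.  -0.9] open 0.0328
[[-1,[1,0,16],[0,0,0.0]],[-1,[0,-1,16],[0,0,-0.5]]]
end [ 0.5817 -0.0399  0.044  11.2234]
```

Request:
servo_tool --targets '[[-1,[1,0,16],[0,0,0]],[-1,[0,-1,15],[0,0,0]],[-1,[0,0,0],[0,0,0]],[-1,[0,0,0],[0,0,0]],[-1,[0,0,0],[0,0,0]]]'

```text
clock: 33.62
ee_pos: [0.5813, -0.0394, 0.0443]
tcp_rot: [0.638, 0.77, 0.0, 0.001]
ft_force: [0.4, -0.0, -1.7]
opening: 0.0334
```

Request:
servo_tool --targets '[[-1,[0,0,7],[0,0,0]],[-1,[0,0,6],[0,0,0]],[-1,[0,0,0],[0,0,0]],[-1,[0,0,0],[0,0,0]]]'

```text
clock: 33.95
ee_pos: [0.5802, -0.039, 0.0298]
tcp_rot: [0.638, 0.77, -0.0, -0.001]
ft_force: [-0.7, -0.2, -1.6]
opening: 0.0332
```

```bash
python3 - <<'E'
from plan import *
st()
E
```

```text
t 33.95 tcp [ 0.5802 -0.039   0.0298 10.7679] zaxis [-0.001  0.    -1.   ] F [-0.7 -0.2 -1.6] open 0.0332
```

Push home, release, rise and look at the nest.

Request:
servo_tool --targets '[[-1,[0,0,5],[0,0,0]],[-1,[0,0,4],[0,0,0]],[-1,[0,0,1],[0,0,0]],[-1,[0,0,0],[0,0,0]]]'

```text
clock: 34.28
ee_pos: [0.5815, -0.0392, 0.0233]
tcp_rot: [0.637, 0.77, 0.0, 0.0]
ft_force: [-10.4, 1.6, 21.3]
opening: 0.0332
```

Request:
servo_tool --targets '[[0.3,[0,0,0],[0,0,0]],[0.3,[0,0,0],[0,0,0]],[0.3,[0,0,0],[0,0,0]],[0.3,[0,0,-15],[0,0,0]],[0.5,[0,0,-35],[0,0,0]]]'

```text
clock: 34.7
ee_pos: [0.576, -0.0383, 0.0651]
tcp_rot: [0.638, 0.77, -0.003, -0.005]
ft_force: [-0.9, 0.6, 0.0]
opening: 0.0637
```

Request:
servo_tool --targets '[[1,[0,0,-40],[0,0,0]],[1,[0,0,-40],[0,0,0]],[1,[0,0,-40],[0,0,0]],[1,[0,0,-35],[0,0,0]],[1,[0,0,0],[0,0,0]]]'

```text
clock: 35.12
ee_pos: [0.585, -0.0399, 0.2345]
tcp_rot: [0.638, 0.77, 0.003, 0.006]
ft_force: [0.7, -0.2, 1.8]
opening: 0.0851
```

Request:
servo_tool --targets '[[1,[0,0,0],[0,0,0]],[1,[0,0,0],[0,0,0]],[1,[0,0,0],[0,0,0]],[1,[0,0,0],[0,0,0]]]'

```text
clock: 35.45
ee_pos: [0.5794, -0.0389, 0.2228]
tcp_rot: [0.638, 0.77, -0.001, -0.002]
ft_force: [-0.5, 0.1, 0.9]
opening: 0.0851
```

```bash
python3 - <<'E'
from look import *
st();im,d,c=snap("wrist","w5");hsv=cv2.cvtColor(im,cv2.COLOR_BGR2HSV)
m=cv2.inRange(hsv,(0,0,130),(180,70,255))>0
P=pts(im,d,c,m,(.018,.05))
C=np.array([.5682,.0303]);R=np.array([[.9816,.191],[-.191,.9816]])
for i,o in enumerate((-.07,0,.07)):
    L=(P[:,:2]-C)@R.T-[0,o];Q=P[(abs(L[:,0])<.045)&(abs(L[:,1])<.035)]
    F=Q[(Q[:,2]<.03)];B=Q[Q[:,2]>.039];A=np.c_[F[:,:2],np.ones(len(F))];s=np.linalg.lstsq(A,F[:,2],rcond=None)[0]
    r=rect(F);b=rect(B);print(i,r,b,"loc",np.round(((r[0][0]/1000-C)@R.T-[0,o])*1000,1),"tilt",np.round(s[:2],3))
blue=cv2.inRange(hsv,(100,110,40),(125,255,255))>0
N=pts(im,d,c,blue,(.018,.027));N=N[np.hypot(*(N[:,:2]-C).T)<.15];print("nest",rect(N))
im2,d2,c2=snap("top","top3");cv2.imwrite("pics/t3c.png",cv2.resize(im2[90:310,135:515],None,fx=2.1,fy=2.1,interpolation=cv2.INTER_CUBIC))
E
```

```text
t 35.45 tcp [ 0.5794 -0.0389  0.2228 10.7695] zaxis [-0.004  0.001 -1.   ] F [-0.5  0.1  0.9] open 0.0851
0 ([array([581.6, -40.5]), array([70.3, 57.5]), np.float64(11.0)], 0.0248) ([array([581.2, -38.9]), array([34. , 30.1]), np.float64(10.9)], 0.0448) loc [-0.4 -2.1] tilt [-0.002  0.013]
1 ([array([567.9,  29.7]), array([70.2, 55.1]), np.float64(10.8)], 0.025) ([array([567.6,  29.6]), array([33.6, 29.1]), np.float64(10.8)], 0.0449) loc [-0.4 -0.5] tilt [-0.    -0.003]
2 ([array([554.9,  98.3]), array([70.3, 56. ]), np.float64(10.7)], 0.025) ([array([554.7,  98.1]), array([32.9, 29.5]), np.float64(11.7)], 0.0449) loc [-0.1 -0.7] tilt [ 0.    -0.001]
nest ([array([569. ,  25.6]), array([110.2, 241.6]), np.float64(10.8)], 0.0229)
```

View pics/w5.png

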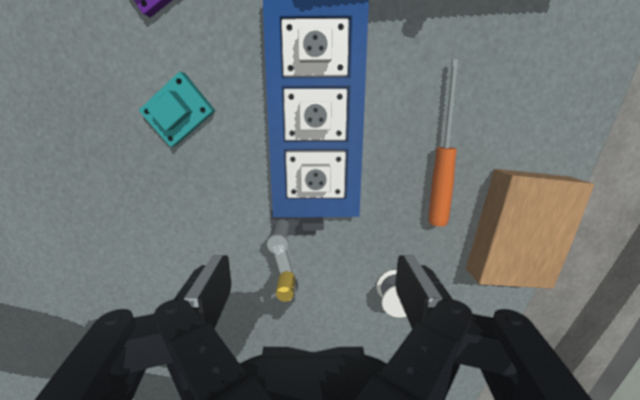

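View pics/t3c.png

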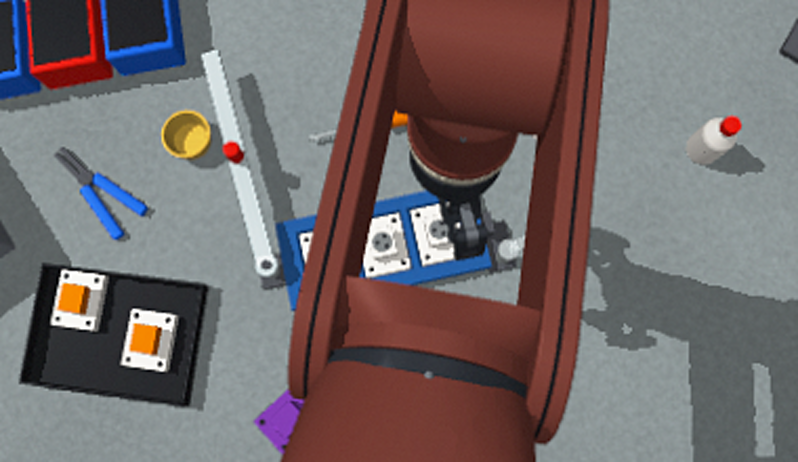

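The three new housings sit flat in their pockets. In the tray, the left finished housing at crop (78,300) has moved up against the far wall, so I'm checking its position and tilt.

```bash
python3 - <<'E'
from look import *
im,d,c=load("top3");hsv=cv2.cvtColor(im,cv2.COLOR_BGR2HSV)
m=(cv2.inRange(hsv,(0,0,120),(180,70,255))>0)|(cv2.inRange(hsv,(5,120,120),(20,255,255))>0)
n,l,s,ce=cv2.connectedComponentsWithStats((m&box(im,140,240,205,295)).astype(np.uint8))
C=np.array([.465,.3637]);a=np.radians(-8.9);R=np.array([[np.cos(a),np.sin(a)],[-np.sin(a),np.cos(a)]])
for i in range(1,n):
    if s[i,4]<100: continue
    P=pts(im,d,c,l==i,(.0,.08))
    F=P[(P[:,2]<.028)&(P[:,2]>.012)];T=P[P[:,2]>.033]
    for nm,Q in(("F",F),("T",T)):
        A=np.c_[Q[:,:2],np.ones(len(Q))];k=np.linalg.lstsq(A,Q[:,2],rcond=None)[0];r=rect(Q);print(nm,r,"tray-loc",np.round(R@(r[0][0]/1000-C),4),"slope",np.round(k[:2],3),np.round(np.percentile(Q[:,2],[5,95]),4))
dk=biggest((hsv[...,2]<60)&box(im,135,245,205,295));print("tray",rect(pts(im,d,c,dk,(.018,.04))))
E
```

```text
return _methods._mean(a, axis=axis, dtype=dtype,
  ret = ret.dtype.type(ret / rcount)
Traceback (most recent call last):
IndexError: index -1 is out of bounds for axis 0 with size 0
```

```bash
python3 - <<'E'
from look import *
im,d,c=load("top3");hsv=cv2.cvtColor(im,cv2.COLOR_BGR2HSV)
m=(cv2.inRange(hsv,(0,0,120),(180,70,255))>0)|(cv2.inRange(hsv,(5,120,120),(20,255,255))>0)
C=np.array([.465,.3637]);a=np.radians(-8.9);R=np.array([[np.cos(a),np.sin(a)],[-np.sin(a),np.cos(a)]])
for b in ((155,188,214,252),(190,222,232,270)):
    P=pts(im,d,c,m&box(im,*b),(.0,.08))
    for nm,Q in(("F",P[(P[:,2]<.028)&(P[:,2]>.012)]),("T",P[P[:,2]>.033])):
        A=np.c_[Q[:,:2],np.ones(len(Q))];k=np.linalg.lstsq(A,Q[:,2],rcond=None)[0];r=rect(Q);print(nm,len(Q),r,"tray-loc",np.round(R@(r[0][0]/1000-C),4),"slope",np.round(k[:2],3),np.round(np.percentile(Q[:,2],[5,95]),4))
dk=biggest((hsv[...,2]<60)&box(im,135,245,205,295));print("tray",rect(pts(im,d,c,dk,(.018,.04))))
E
```

```text
F 354 ([array([508.5, 411.1]), array([59.4, 70.6]), np.float64(81.4)], 0.0216) tray-loc [0.0356 0.0536] slope [ 0.002 -0.01 ] [0.019  0.0242]
T 146 ([array([508.7, 410.6]), array([31.7, 33. ]), np.float64(80.0)], 0.0416) tray-loc [0.0359 0.0531] slope [-0.009 -0.012] [0.039  0.0441]
F 387 ([array([457.5, 318.9]), array([57.6, 70.5]), np.float64(80.5)], 0.0216) tray-loc [-0.0005 -0.0454] slope [-0.003  0.005] [0.0186 0.0249]
T 159 ([array([457.2, 318.9]), array([30.6, 34.1]), np.float64(81.3)], 0.0412) tray-loc [-0.0008 -0.0455] slope [ 0.001 -0.021] [0.0389 0.0441]
tray ([array([464.9, 363.9]), array([211.7, 149.5]), np.float64(81.1)], 0.0253)
```

```bash
python3 - <<'E'
from look import *
im,d,c=load("top3");b=im.astype(int);m=(b[...,2]>110)&(b[...,1]<80)&(b[...,0]<80)&box(im,235,258,150,176)
P=pts(im,d,c,m,(.05,.1));T=P[P[:,2]>.084];k=np.percentile(T,[4,96],axis=0).mean(0);print(len(T),k)
g=(b.min(2)>110)&box(im,230,275,110,228);B=pts(im,d,c,g,(.048,.062))
(vx,vy,x0,y0)=cv2.fitLine((B[:,:2]).astype(np.float32),cv2.DIST_HUBER,0,.01,.01).ravel();print("bar dir",np.degrees(np.arctan2(vy,vx)),x0,y0, B[B[:,0]<.56][:,:2].mean(0))
H=np.array([.5415,.1665]);r=k[:2]-H;print(np.linalg.norm(r),"angle",np.degrees(np.arctan2(r[1],r[0])),"open",np.arctan2(r[1],r[0])+np.pi/2-np.radians(11))
E
```

```text
43 [0.67427707 0.20537097 0.08967005]
bar dir 15.275627 0.6671044 0.20195323 [0.54510464 0.16886649]
0.1383499299815962 angle 16.317583128848515 open 1.663605660641805
```

```bash
python3 - <<'E'
from plan import *
st();plan([(.6745,.205,.13,75)],0.2)
H=np.array([.5415,.1665]);k=np.array([.6745,.2053]);r=k-H
print("sweep")
w=[];R=np.linalg.norm(r);a0=np.arctan2(r[1],r[0]);n=16;end=-np.pi/2+np.radians(11)-.01
for i in range(1,n+1):
    a=a0+(end-a0)*i/n;w.append((*(H+R*np.array([np.cos(a),np.sin(a)])),.066,75+np.degrees(a-a0)))
plan(w,-1,start=[.6745,.2053,.066,75])
E
```

```text
t 35.55 tcp [ 0.5798 -0.039   0.2234 10.77  ] zaxis [-0.003  0.001 -1.   ] F [-0.6 -0.2  0.9] open 0.0855
[[0.2,[22,14,9],[0,0,-6.5]],[0.2,[21,16,9],[0,0,-6.5]],[0.2,[18,19,9],[0,0,-6.5]],[0.2,[16,20,9],[0,0,-6.5]],[0.2,[14,22,10],[0,0,-6.5]]]
[[0.2,[11,24,9],[0,0,-6.5]],[0.2,[9,25,10],[0,0,-6.5]],[0.2,[6,26,9],[0,0,-6.0]],[0.2,[3,26,10],[0,0,-6.5]],[0.2,[0,26,9],[0,0,-6.0]]]
end [ 0.6746  0.2054  0.1304 74.77  ]
sweep
[[-1,[-7,-13,0],[0,0,6.0]],[-1,[-7,-13,0],[0,0,6.0]],[-1,[-7,-12,0],[0,0,6.0]],[-1,[-6,-13,0],[0,0,6.0]],[-1,[-7,-13,0],[0,0,6.0]]]
[[-1,[-7,-13,0],[0,0,6.0]],[-1,[-7,-12,0],[0,0,6.0]],[-1,[-7,-13,0],[0,0,6.0]],[-1,[-7,-13,0],[0,0,6.0]],[-1,[-7,-13,0],[0,0,6.0]]]
[[-1,[-6,-12,0],[0,0,6.0]],[-1,[-7,-13,0],[0,0,6.0]],[-1,[-7,-13,0],[0,0,6.0]],[-1,[-7,-12,0],[0,0,6.0]],[-1,[-7,-13,0],[0,0,6.0]]]
[[-1,[-7,-13,0],[0,0,6.0]]]
end [  0.5664   0.0302   0.066  -21.    ]
```

Request:
servo_tool --targets '[[0.2,[22,14,9],[0,0,-6.5]],[0.2,[21,16,9],[0,0,-6.5]],[0.2,[18,19,9],[0,0,-6.5]],[0.2,[16,20,9],[0,0,-6.5]],[0.2,[14,22,10],[0,0,-6.5]]]' --grip_force 25

```text
clock: 35.97
ee_pos: [0.628, 0.0833, 0.1781]
tcp_rot: [0.394, 0.919, -0.0, -0.0]
ft_force: [-0.5, 0.2, -0.5]
opening: 0.0513
```

Request:
servo_tool --targets '[[0.2,[11,24,9],[0,0,-6.5]],[0.2,[9,25,10],[0,0,-6.5]],[0.2,[6,26,9],[0,0,-6.0]],[0.2,[3,26,10],[0,0,-6.5]],[0.2,[0,26,9],[0,0,-6.0]]]'

```text
clock: 36.38
ee_pos: [0.6751, 0.2065, 0.1304]
tcp_rot: [0.13, 0.992, -0.0, -0.001]
ft_force: [-0.0, -0.4, 0.2]
opening: 0.0512
```

Request:
servo_tool --targets '[[0.2,[0,0,0],[0,0,0]],[0.2,[0,0,0],[0,0,0]],[0.2,[0,0,0],[0,0,0]],[0.2,[0,0,0],[0,0,0]]]'

```text
clock: 36.72
ee_pos: [0.6754, 0.2042, 0.1325]
tcp_rot: [0.133, 0.991, -0.0, 0.0]
ft_force: [-1.2, -0.7, -0.1]
opening: 0.0513
```

```bash
python3 - <<'E'
from plan import *
st();plan([(.6745,.2053,.066,75)],0.2,step=25)
E
```

```text
t 36.72 tcp [ 0.6754  0.2042  0.1325 74.6567] zaxis [ 0. -0. -1.] F [-1.2 -0.7 -0.1] open 0.0513
[[0.2,[0,0,22],[0,0,0.0]],[0.2,[1,0,22],[0,0,0.0]],[0.2,[0,1,23],[0,0,-0.5]]]
end [6.74700e-01 2.05400e-01 6.55000e-02 7.51567e+01]
```

Request:
servo_tool --targets '[[0.2,[0,0,22],[0,0,0]],[0.2,[1,0,22],[0,0,0]],[0.2,[0,1,22],[0,0,-0.5]],[0.2,[0,0,0],[0,0,0]],[-1,[0,0,0],[0,0,0]]]'

```text
clock: 37.13
ee_pos: [0.6737, 0.2053, 0.0654]
tcp_rot: [0.129, 0.992, -0.001, -0.001]
ft_force: [-1.2, -0.2, -0.4]
opening: 0.0406
```

Request:
servo_tool --targets '[[-1,[0,0,0],[0,0,0]],[-1,[0,0,0],[0,0,0]],[-1,[0,0,0],[0,0,0]],[-1,[0,0,0],[0,0,0]]]'

```text
clock: 37.47
ee_pos: [0.6761, 0.2064, 0.0689]
tcp_rot: [0.128, 0.992, 0.0, 0.002]
ft_force: [-1.2, -2.5, 6.6]
opening: 0.0189
```

Request:
servo_tool --targets '[[-1,[-7,-13,0],[0,0,6.0]],[-1,[-7,-13,0],[0,0,6.0]],[-1,[-7,-12,0],[0,0,6.0]],[-1,[-6,-13,0],[0,0,6.0]],[-1,[-7,-13,0],[0,0,6.0]]]'

```text
clock: 37.88
ee_pos: [0.6776, 0.1348, 0.0689]
tcp_rot: [0.383, 0.924, 0.001, 0.001]
ft_force: [-4.6, 1.3, 8.2]
opening: 0.0186
```

Request:
servo_tool --targets '[[-1,[-7,-13,0],[0,0,6.0]],[-1,[-7,-12,0],[0,0,6.0]],[-1,[-7,-13,0],[0,0,6.0]],[-1,[-7,-13,0],[0,0,6.0]],[-1,[-7,-13,0],[0,0,6.0]]]'

```text
clock: 38.3
ee_pos: [0.6431, 0.0716, 0.0688]
tcp_rot: [0.609, 0.793, 0.001, 0.001]
ft_force: [-4.8, 4.0, 9.8]
opening: 0.0191
```

```bash
python3 - <<'E'
from plan import *
st();p=pose()[0];H=np.array([.5415,.1665]);r=np.array(p[:2])-H;R=np.linalg.norm(r);a0=np.arctan2(r[1],r[0]);print(R,"open",a0+np.pi/2-np.radians(11))
end=-np.pi/2+np.radians(11)-.01;n=6;w=[]
for i in range(1,n+1):
    a=a0+(end-a0)*i/n;w.append((*(H+R*np.array([np.cos(a),np.sin(a)])),p[2],p[3]+np.degrees(a-a0)))
plan(w,-1)
E
```

```text
t 38.3 tcp [ 0.6431  0.0716  0.0688 14.9973] zaxis [ 0.003  0.001 -1.   ] F [-4.8  4.   9.8] open 0.0191
0.13903526483087358 open 0.6272724230910574
[[-1,[-7,-13,0],[0,0,6.0]],[-1,[-7,-13,0],[0,0,6.0]],[-1,[-7,-13,0],[0,0,6.5]],[-1,[-7,-13,0],[0,0,6.0]],[-1,[-8,-12,0],[0,0,6.0]]]
[[-1,[-7,-13,0],[0,0,6.0]]]
end [  0.567    0.0295   0.0688 -21.5027]
```

Request:
servo_tool --targets '[[-1,[-7,-13,0],[0,0,6.0]],[-1,[-7,-13,0],[0,0,6.0]],[-1,[-7,-13,0],[0,0,6.5]],[-1,[-7,-13,0],[0,0,6.0]],[-1,[-8,-12,0],[0,0,6.0]]]'

```text
clock: 38.72
ee_pos: [0.5816, 0.0336, 0.0688]
tcp_rot: [0.796, 0.605, 0.002, -0.0]
ft_force: [-3.6, 13.2, 11.0]
opening: 0.0189
```

Request:
servo_tool --targets '[[-1,[-7,-13,0],[0,0,6.0]],[-1,[0,0,0],[0,0,0]],[-1,[0,0,0],[0,0,0]],[-1,[0,0,0],[0,0,0]]]'

```text
clock: 39.05
ee_pos: [0.5685, 0.0298, 0.069]
tcp_rot: [0.825, 0.565, 0.003, 0.001]
ft_force: [-0.5, 4.3, 6.8]
opening: 0.0192
```

```bash
python3 - <<'E'
from plan import *
st();p=pose()[0];H=np.array([.5415,.1665]);r=np.array(p[:2])-H;R=np.linalg.norm(r);a0=np.arctan2(r[1],r[0]);print(R,"open",a0+np.pi/2-np.radians(11))
E
```

```text
t 39.05 tcp [  0.5685   0.0298   0.069  -21.2526] zaxis [ 0.005  0.001 -1.   ] F [-0.5  4.3  6.8] open 0.0192
0.13933810340754899 open 0.003315097049353233
```

Request:
servo_tool --targets '[[-1,[-1,-2,0],[0,0,0]],[-1,[-1,-2,0],[0,0,0]],[-1,[0,0,0],[0,0,0]],[-1,[0,0,0],[0,0,0]]]'

```text
clock: 39.38
ee_pos: [0.5682, 0.0297, 0.0692]
tcp_rot: [0.825, 0.565, 0.006, 0.003]
ft_force: [15.5, 6.1, -5.5]
opening: 0.0187
```

```bash
python3 - <<'E'
from plan import *
st();p=pose()[0];H=np.array([.5415,.1665]);r=np.array(p[:2])-H;R=np.linalg.norm(r);a0=np.arctan2(r[1],r[0]);print(R,"open",a0+np.pi/2-np.radians(11))
E
```

```text
t 39.38 tcp [  0.5682   0.0297   0.0692 -21.2471] zaxis [ 0.014  0.002 -1.   ] F [15.5  6.1 -5.5] open 0.0187
0.13937813298951568 open 0.0006796845147359343
```

```bash
python3 - <<'E'
from look import *
for fn,b in(("w5",(265,305,265,305)),("w1",(265,305,275,315)),("top2",(385,408,185,212))):
    im,d,c=load(fn);hsv=cv2.cvtColor(im,cv2.COLOR_BGR2HSV);m=(cv2.inRange(hsv,(18,120,80),(35,255,255))>0)&box(im,*b)
    P=pts(im,d,c,m,(.05,.11));T=P[P[:,2]>.092];print(fn,len(P),len(T),np.percentile(T,[4,96],axis=0).mean(0) if len(T) else P[:,2].max())
im,d,c=load("w5");print("hinge",unproj(c,278,243,depth=d[243,278]))
im,d,c=load("w1");print("hinge",unproj(c,275,256,depth=d[256,275]))
E
```

```text
w5 399 227 [ 0.56988153 -0.15843219  0.09596073]
w1 377 208 [ 0.56952184 -0.15826536  0.09577337]
top2 73 52 [ 0.5690495  -0.15995915  0.09734037]
hinge [ 0.55271325 -0.11707958  0.06404167]
hinge [ 0.5528861  -0.11986274  0.06496015]
```

Request:
servo_tool --targets '[[-1,[1,3,0],[0,0,0]],[0.2,[0,0,0],[0,0,0]],[0.2,[0,0,0],[0,0,0]],[0.2,[0,0,0],[0,0,0]],[0.2,[0,0,-20],[0,0,0]]]'

```text
clock: 39.8
ee_pos: [0.5615, 0.0284, 0.0823]
tcp_rot: [0.825, 0.565, -0.003, -0.002]
ft_force: [-0.1, 0.3, -0.2]
opening: 0.0513
```

Request:
servo_tool --targets '[[0.2,[0,0,-35],[0,0,0]],[0.2,[0,0,-15],[0,0,0]],[0.2,[0,0,0],[0,0,0]],[0.2,[0,0,0],[0,0,0]]]'

```text
clock: 40.13
ee_pos: [0.5657, 0.0281, 0.1372]
tcp_rot: [0.825, 0.565, 0.001, 0.001]
ft_force: [-0.6, -0.5, -0.4]
opening: 0.0514
```

```bash
python3 - <<'E'
from plan import *
st();plan([(.5698,-.1585,.13,-20),(.5698,-.1585,.075,-20)],0.2,step=38)
H=np.array([.5527,-.118]);k=np.array([.5698,-.1585]);r=k-H
print("sweep")
w=[];R=np.linalg.norm(r);a0=np.arctan2(r[1],r[0]);n=12;end=np.radians(11)
for i in range(1,n+1):
    a=a0+(end-a0)*i/n;w.append((*(H+R*np.array([np.cos(a),np.sin(a)])),.075,-20+np.degrees(a-a0)))
plan(w,-1,start=[*k,.075,-20])
E
```

```text
t 40.13 tcp [  0.5657   0.0281   0.1372 -21.241 ] zaxis [ 0.002 -0.    -1.   ] F [-0.6 -0.5 -0.4] open 0.0514
[[0.2,[-34,14,1],[0,0,0.0]],[0.2,[-35,14,2],[0,0,-0.5]],[0.2,[-35,14,1],[0,0,0.0]],[0.2,[-34,14,2],[0,0,-0.5]],[0.2,[-35,14,1],[0,0,0.0]]]
[[0.2,[0,0,28],[0,0,0.0]],[0.2,[0,0,27],[0,0,0.0]]]
end [  0.5696  -0.1585   0.0752 -20.241 ]
sweep
[[-1,[4,3,0],[0,0,-6.5]],[-1,[3,4,0],[0,0,-6.5]],[-1,[4,3,0],[0,0,-6.5]],[-1,[3,4,0],[0,0,-6.5]],[-1,[4,3,0],[0,0,-6.5]]]
[[-1,[4,4,0],[0,0,-6.5]],[-1,[3,3,0],[0,0,-6.5]],[-1,[4,4,0],[0,0,-6.5]],[-1,[3,3,0],[0,0,-6.5]],[-1,[4,4,0],[0,0,-6.5]]]
[[-1,[4,3,0],[0,0,-6.5]],[-1,[3,3,0],[0,0,-6.5]]]
end [ 0.5958 -0.1101  0.075  58.    ]
```

Request:
servo_tool --targets '[[0.2,[-34,14,1],[0,0,0.0]],[0.2,[-35,14,2],[0,0,-0.5]],[0.2,[-35,14,1],[0,0,0.0]],[0.2,[-34,14,2],[0,0,-0.5]],[0.2,[-35,14,1],[0,0,0.0]]]'

```text
clock: 40.55
ee_pos: [0.5674, -0.1592, 0.1269]
tcp_rot: [0.82, 0.572, -0.001, -0.002]
ft_force: [1.1, 0.6, -0.5]
opening: 0.0511
```

Request:
servo_tool --targets '[[0.2,[0,0,0],[0,0,0]],[0.2,[0,0,0],[0,0,0]],[0.2,[0,0,0],[0,0,0]],[0.2,[0,0,0],[0,0,0]],[0.2,[0,0,0],[0,0,0]]]'

```text
clock: 40.97
ee_pos: [0.5688, -0.1567, 0.1287]
tcp_rot: [0.82, 0.573, -0.0, -0.001]
ft_force: [-0.4, 0.4, 0.7]
opening: 0.0512
```

```bash
python3 - <<'E'
from plan import *
st();plan([(.5698,-.1585,.076,-20)],0.2,step=20)
E
```

```text
t 40.97 tcp [  0.5688  -0.1567   0.1287 -20.1287] zaxis [-0.001  0.001 -1.   ] F [-0.4  0.4  0.7] open 0.0512
[[0.2,[0,1,18],[0,0,0.0]],[0.2,[-1,0,17],[0,0,0.0]],[0.2,[0,1,18],[0,0,0.0]]]
end [  0.5703  -0.1583   0.0757 -20.1287]
```

Request:
servo_tool --targets '[[0.2,[0,1,18],[0,0,0]],[0.2,[-1,0,17],[0,0,0]],[0.2,[0,0,18],[0,0,0]],[0.2,[0,0,0],[0,0,0]],[-1,[0,0,0],[0,0,0]]]'

```text
clock: 41.38
ee_pos: [0.5688, -0.1581, 0.0753]
tcp_rot: [0.82, 0.573, -0.001, -0.001]
ft_force: [-0.8, -0.0, 0.0]
opening: 0.0403
```

Request:
servo_tool --targets '[[-1,[0,0,0],[0,0,0]],[-1,[0,0,0],[0,0,0]],[-1,[0,0,0],[0,0,0]],[-1,[0,0,0],[0,0,0]]]'

```text
clock: 41.72
ee_pos: [0.5706, -0.1592, 0.0778]
tcp_rot: [0.82, 0.572, 0.001, 0.001]
ft_force: [-0.3, 3.4, 4.9]
opening: 0.019
```

Request:
servo_tool --targets '[[-1,[4,3,0],[0,0,-6.5]],[-1,[3,4,0],[0,0,-6.5]],[-1,[4,3,0],[0,0,-6.5]],[-1,[3,4,0],[0,0,-6.5]],[-1,[4,3,0],[0,0,-6.5]]]'

```text
clock: 42.13
ee_pos: [0.5892, -0.1433, 0.0778]
tcp_rot: [0.625, 0.78, 0.001, 0.0]
ft_force: [-3.2, 4.3, 6.5]
opening: 0.019
```

```bash
python3 - <<'E'
from plan import *
st();p=pose()[0];H=np.array([.5527,-.118]);r=np.array(p[:2])-H;print(np.linalg.norm(r),"open",np.radians(11)-np.arctan2(r[1],r[0]))
E
```

```text
t 42.13 tcp [ 0.5892 -0.1433  0.0778 12.5642] zaxis [ 0.001  0.001 -1.   ] F [-3.2  4.3  6.5] open 0.019
0.044431987530626056 open 0.7968844508065189
```

Request:
servo_tool --targets '[[-1,[4,4,0],[0,0,-6.5]],[-1,[3,3,0],[0,0,-6.5]],[-1,[4,4,0],[0,0,-6.5]],[-1,[3,3,0],[0,0,-6.5]],[-1,[4,4,0],[0,0,-6.5]]]'

```text
clock: 42.55
ee_pos: [0.5967, -0.1196, 0.0777]
tcp_rot: [0.382, 0.924, 0.0, -0.001]
ft_force: [-9.1, 3.6, 9.0]
opening: 0.0186
```

Request:
servo_tool --targets '[[-1,[4,3,0],[0,0,-6.5]],[-1,[3,3,0],[0,0,-6.5]],[-1,[0,0,0],[0,0,0]],[-1,[0,0,0],[0,0,0]],[-1,[0,0,0],[0,0,0]]]'

```text
clock: 42.97
ee_pos: [0.5962, -0.1108, 0.0778]
tcp_rot: [0.278, 0.961, 0.0, 0.0]
ft_force: [-3.8, 3.8, 7.1]
opening: 0.0189
```

```bash
python3 - <<'E'
from plan import *
st();p=pose()[0];H=np.array([.5527,-.118]);r=np.array(p[:2])-H;print(np.linalg.norm(r),"open",np.radians(11)-np.arctan2(r[1],r[0]))
plan([(p[0]-.001,p[1]+.004,p[2],p[3])],-1)
E
```

```text
t 42.97 tcp [ 0.5962 -0.1108  0.0778 57.7663] zaxis [ 0.001  0.    -1.   ] F [-3.8  3.8  7.1] open 0.0189
0.04410627660509527 open 0.027183824286482777
[[-1,[3,3,0],[0,0,0.0]]]
end [ 0.5953 -0.1066  0.0778 57.7663]
```

Push onto the stop, ease off, release, and rise for a check.

Request:
servo_tool --targets '[[-1,[2,2,0],[0,0,0]],[-1,[1,1,0],[0,0,0]],[-1,[0,0,0],[0,0,0]],[-1,[0,0,0],[0,0,0]]]'

```text
clock: 43.3
ee_pos: [0.596, -0.1096, 0.0778]
tcp_rot: [0.277, 0.961, -0.002, 0.002]
ft_force: [-0.8, -6.7, 2.6]
opening: 0.0187
```

Request:
servo_tool --targets '[[-1,[-1,-1,0],[0,0,0]],[0.2,[0,0,0],[0,0,0]],[0.2,[0,0,0],[0,0,0]],[0.2,[0,0,0],[0,0,0]],[0.2,[0,0,-25],[0,0,0]]]'

```text
clock: 43.72
ee_pos: [0.5913, -0.107, 0.0959]
tcp_rot: [0.278, 0.961, 0.0, -0.005]
ft_force: [-0.7, -0.1, -0.3]
opening: 0.051
```

Request:
servo_tool --targets '[[0.2,[0,0,-40],[0,0,0]],[0.2,[0,-15,-38],[0,0,6]],[0.2,[0,-20,-38],[0,0,6.5]],[0.2,[-20,-20,0],[0,0,6.5]],[0.2,[-30,-20,0],[0,0,6.5]]]'

```text
clock: 44.13
ee_pos: [0.5802, -0.2003, 0.2205]
tcp_rot: [0.484, 0.875, 0.001, 0.003]
ft_force: [0.7, -0.9, -0.7]
opening: 0.0511
```

Request:
servo_tool --targets '[[0.2,[-40,-10,0],[0,0,6.5]],[0.2,[-40,-10,0],[0,0,6.5]],[0.2,[-40,-10,0],[0,0,6.5]],[0.2,[-40,-10,0],[0,0,0]],[0.2,[0,0,0],[0,0,0]]]'

```text
clock: 44.55
ee_pos: [0.6011, -0.3697, 0.2148]
tcp_rot: [0.626, 0.78, -0.001, 0.0]
ft_force: [-1.6, -0.2, -0.1]
opening: 0.0514
```

```bash
python3 - <<'E'
from plan import *
st();im,d,c=snap("top","top4");im2,d2,c2=snap("wrist","w6")
a=cv2.resize(im[130:310,135:515],None,fx=2.1,fy=2.1,interpolation=cv2.INTER_CUBIC);cv2.imwrite("pics/t4c.png",a)
E
```

```text
t 44.55 tcp [ 0.6011 -0.3697  0.2148 12.4382] zaxis [-0.001 -0.003 -1.   ] F [-1.6 -0.2 -0.1] open 0.0514
```

View pics/t4c.png

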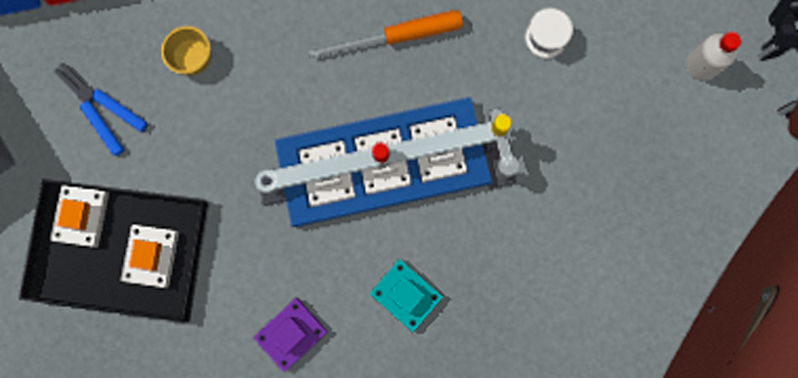

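```bash
python3 - <<'E'
from look import *
im,d,c=load("top4");b=im.astype(int);hsv=cv2.cvtColor(im,cv2.COLOR_BGR2HSV)
m=(b[...,2]>110)&(b[...,1]<80)&(b[...,0]<80)&box(im,300,330,190,215)
P=pts(im,d,c,m,(.084,.1));k=np.percentile(P,[4,96],axis=0).mean(0)
m=(cv2.inRange(hsv,(18,120,80),(35,255,255))>0)&box(im,360,390,175,205)
P=pts(im,d,c,m,(.092,.11));y=np.percentile(P,[4,96],axis=0).mean(0)
for n,p,H,o in(("bar",k,(.5415,.1665),-90),("hook",y,(.5527,-.118),0)):
    r=p[:2]-np.array(H);print(n,p,np.linalg.norm(r),"angle off closed",np.radians(np.degrees(np.arctan2(r[1],r[0]))-o-11))
mm=(cv2.inRange(hsv,(0,0,150),(180,70,255))>0)&box(im,270,360,185,235)
P=pts(im,d,c,mm,(.018,.032));print("flange z",np.percentile(P[:,2],[5,50,95]))
E
```

```text
bar [0.56708111 0.02953095 0.08987259] 0.13933741358949522 angle off closed -0.007347795951990148
hook [ 0.59580842 -0.11008854  0.0973167 ] 0.0438283863859223 angle off closed -0.010481268274540788
flange z [0.02255765 0.02578015 0.02842251]
```

```bash
python3 -c "
from cell import env
print(env.sign_off())"
```

```text
the job is handed in; nothing more can be done
None
```

The job is finished and handed in at about 45 s on the robot's clock; the hand-in itself gives no verdict. I swung the keeper bar open to about 1.66 rad and laid the two finished housings in the tray. I then pressed the three new ones into pockets 2, 1 and 0, closed the bar onto its stop, and closed the hook onto its stop.

**Last checks:**
- **New housings:** before closing the bar, all three flanges stood about 2 mm above the nest top, which is fully home, and square to within about 0.01 rad. Centres were within about 1 mm of the pocket centres. In pocket 0 the flange outline read 2.1 mm off, but the boss there read about 0.6 mm off.
- **Bar and hook:** both measured within about 0.01 rad of closed after I released them. The arm is clear of everything.
- **Tray:** one finished housing was pushed about 36 mm toward the far wall after I placed it. It is still flat and within the limits, so I left it there.
- **Other things on the bench:** in the last picture the tools and look-alikes appear where they were at the start; I did not measure them.

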